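# Flip a castor plate into the riveting fixture

## Robot

A 6-joint arm with a two-finger parallel gripper is mounted at the origin on the work surface. World frame = base frame: x ahead of the robot, y to its left, z up, the work surface at z = 0. Lengths are in m, angles in rad, forces in N, time in s.
With the tool pointing down it reaches from about 0.225 to 0.725 m from the base axis. Payload 3.1 kg.
Tool frame: the origin (TCP) lies midway between the tips of the shut fingers; the grasp point (between the pads) lies 19 mm behind it; z points along the fingers, x is the direction in which the jaws open and shut, and the axes are right-handed (so a half turn about z gives the same grasp; the last joint's range is limited). The gripper opens to 85 mm and grips with 20 to 120 N. Pads are 22 mm wide; open, the fingers measure 114 mm over their backs; the gripper's body (76 mm by 85 mm) begins 54 mm behind the grasp point. The pads swing forward as they close: fully open they stand 13 mm farther back than shut.
Start: joints at [1.132, 0.048, 0.099, 1.622, 0, 1.443], TCP at [0.161, 0.5, 0.231] pointing down, gripper open.
Joint ranges: [-2.91, 2.91], [-0.99, 1.94], [-1.21, 1.42], [-2.12, 2.29], [-1.49, 1.47], [-3.14, 3.14]. Speed limits (rad/s): [2.79, 2.79, 3.14, 3.14, 3.14, 3.14].

## Interface

Orientations are given as a unit quaternion [w, x, y, z].
In Python, from cell import read_state, snapshot, finish_job gives the robot as it stands. The module is installed in compiled form; this text tells all that it offers.
- The arm moves only by the tool servo_tool, never from a script. Its argument "commands" is a list of rows, each a list of 2 entries, a list of its own where there are three numbers: the shift along the world's x, y, z each as a share of 1000 mm, from -1 to 1, then the turn about the world's z as a share of 30 degrees, from -1 to 1. In form: [[[x, y, z], turn], ...]. A call has exactly 10 rows; each row shifts and turns the commanded pose from where the row before left it; what a row does not reach is not made up. A row lasts 1/10 s, in which the tool goes at most 50 mm and 8.59 degrees, less where a joint would pass 70% of its speed; a pose out of reach is approached as far as the arm can. A call with a number of a shift or a turn outside -1 to 1 is refused whole. A call with a gripper value outside its range is refused whole. "hand" is the gripper command: -1 is shut, 1 is fully open, values between are in proportion, set as the call begins (left out, the last holds). The fingers move at their own pace and stop on an object; "newtons" is the grip in N (left out, the last holds). Time passes only in rows, so rows that do not move let the fingers close, or fill a call up. It gives the time, the measured TCP pose, the force and the opening at its end, in the units of the state.
- read_state(): the state, without advancing time (a new reading comes with each control period).
- snapshot(name): name is "scene" or "side" or "wrist"; returns a dict with "img" (420x560x3 uint8, red, green, blue), "z_map" (420x560 float32, m along the optical axis (not along the pixel's ray), 0 where there is no reading), "vfov" (degrees; the focal length in pixels is half the picture's height over the tangent of half this angle, whatever the lens; pixels are square), "cx", "cy" (the principal point, pixels), "dist" ([k1, k2, p1, p2, k3] as OpenCV has them; the pictures are not rectified), "xyz" and "orientation" of the camera in the world; the wrist camera has in their place "tool_from_camera" (4x4, takes a point from camera to tool coordinates, whose origin is the TCP and whose axes are the tool frame's). Camera axes: x right, y down, z forward; pixel columns grow to the right and rows downward; lengths in m; the calibration is good to about 2 mm. A picture is of the moment at which its call begins: read the wrist's pose just before it.
- finish_job(): hands the job in, once; it reports no verdict.
The state is a dict: "time_s": time; "q": joint angles; "joint_velocities": joint speeds; "joint_torque": joint torques, N m; "tool_pos": TCP position; "ee_rot": TCP orientation; "contact_force": force on the tool from outside, world axes, zero at the start; "moment": the same for the moment, N m; "finger_gap": finger opening in m.
Only numpy, scipy, OpenCV 4.12 (cv2) and the standard library are available. Lean on these libraries where they do the work, as an engineer would, in place of code of your own. Each camera call takes 0.05 s, during which the arm holds its last target.

## Task

Turn the steel castor plate over and set it gently, boss down, flat across both support bars of the riveting fixture, centred and square with the boss hanging between the bars; the open vise may be used to stand the plate on end while you change grip. Then, with the plate let go, swing the fixture's clamp arm fully over it to its stop. Leave the other things on the bench where they are.

Things in the scene. Friction and masses are not known exactly. Their poses are not given: they have to be found in the camera images.
- plate: Loose steel castor plate, 0.35 kg (+-20 %): a rectangle 100 (own x) by 60 (own y) by 12 mm thick with four dark bolt holes, and on one face a round boss 28 mm in diameter, 14 mm tall, at the middle. Origin: centre of the plain face; own z points to the boss. Starts boss up, flat on the wooden block, own x within 0.1 rad of the block's x. A half turn about z makes no difference.
- block: Fixed wooden packing block, 90 (x) by 44 (y) by 28 mm high, under the plate, so the plate's 60 mm width overhangs it by about 8 mm on either side. Origin: centre of its underside; its x points to the robot's right (world -y) within 0.3 rad.
- vise: Small fixed machine vise with two open grey jaws on a dark base 107 (x) by 46 (y) mm; screw and tee bar point to its own -x (to x = -82 mm, 45 mm high). Origin: underside, below the middle of the gap between the jaws; its x points to the robot's right (world -y) within 0.3 rad. The jaws do not move.
- vise_slot (a point): Centre of the floor of the gap between the vise's jaws, 28 mm above the bench; x across the gap, y along the jaws, z up. Gap 17 mm wide (x), flaring to 29 mm over the top 6 mm; jaws 46 mm long (y), each 30 mm thick, tops 30 mm above this point. The plate can stand here on a 60 mm end, its boss clear above the jaws, leaning by up to about 0.2 rad.
- fixture: Fixed riveting fixture: aluminium base 145 by 70 by 8 mm, two upright dark steel support bars and a clamp post with a swinging arm. Origin: underside, straight below the nest point; its x points to the robot's right (world -y) within 0.3 rad.
- nest (a point): Point in the middle between the fixture's two support bars, at the height of their tops (45 mm above the bench). x across the bars, y along them, z up. The bars are centred at x = +-37 mm, each 14 mm wide in x and 46 mm long in y; free gap 60 mm between them, 37 mm deep. The flipped plate lies with its 100 mm length along x, its plain face (origin) up, 12 mm above this point.
- clamp (a joint): Clamp arm of the fixture, turning about the vertical post at x = +73 mm, y = 0 from the nest point (post 18 mm thick, hub 22 mm). At 0 the arm points along the fixture's +y (open); it grows anticlockwise seen from above, to 1.571 at its stop, pointing to the fixture's -x over the middle of the plate. Starts between 0 and 0.35. Stays where it is left; friction about 0.05 N m. Fully over: above 1.40.
- clamp_pivot (a point): On the clamp arm's turning axis at mid height of the arm, 70 mm above the bench. The arm is a dark bar 14 mm wide and 16 mm high (62 to 78 mm above the bench, 5 mm above the plate's upper face when it lies in place), reaching 62 mm from the axis.
- clamp_knob (a point): Mid height of the black upright knob on the clamp arm, 12 mm in diameter and 15 mm tall (78 to 93 mm above the bench), 54 mm from the turning axis.
- bearing_a: Bystander: loose steel bearing ring 52 mm in diameter, 15 mm high; origin centre of underside.
- bearing_b: Bystander: loose steel bearing ring 44 mm in diameter, 14 mm high; origin centre of underside.
- bolt: Bystander: loose steel bolt lying along its x, 60 mm long, head 22 mm; origin 11 mm under its axis, at mid length.
- disc: Bystander: loose round aluminium hub cap 80 mm in diameter, 10 mm high, lying between the robot and the fixed tools; origin centre of underside.
- spanner: Bystander: loose spanner lying beyond the fixed tools; origin at its underside.
- tin: Bystander: loose round closed tin 60 mm in diameter, 38 mm high; origin centre of underside.
There are look-alikes about, which are no part of the job. Leave any turquoise look-alike of the fixture alone.

How it is judged:
On the way, in this order (a step that is already met when the one before it is completed fails the run):
1. The plate lies boss down, flat, centred and square across both bars, let go, the clamp arm still clear of it (angle between plate's own z axis and vertical above 3.05 rad and horizontal distance between plate and nest below 0.01 m and angle between the x axis of plate and the x axis of nest, either way round below 0.15 rad and z of plate in the frame of nest between 0.009 and 0.015 m and contact force between plate and fixture above 0.5 N and contact force between plate and the fingers below 0.1 N and value of joint clamp below 0.8 rad), for 0.2 s.
2. The clamp arm is swung fully over the plate (angle between plate's own z axis and vertical above 3.05 rad and horizontal distance between plate and nest below 0.01 m and angle between the x axis of plate and the x axis of nest, either way round below 0.15 rad and z of plate in the frame of nest between 0.009 and 0.015 m and contact force between plate and fixture above 0.5 N and value of joint clamp above 1.4 rad), for 0.2 s.
At the end, for the whole second after the job is handed in: The plate rests on the fixture's bars boss down, flat within 0.09 rad, its centre within 10 mm of the nest point, its length within 0.15 rad of the fixture's x, its plain face 9 to 15 mm above the bars' tops, let go and still, and the clamp arm is past 1.40 rad (all of step 2 and contact force between plate and the fingers below 0.1 N and linear speed of plate below 0.02 m/s and angular speed of plate below 0.2 rad/s); the robot touches nothing.
It fails at once if The plate hits the fixture hard (over 80 N): it is to be set down gently (contact force between plate and fixture above 80 N).
It fails at once if A bystander is moved more than 30 mm (distance of any of bearing_a, bearing_b, bolt, disc, spanner, tin from where it was at the start of the episode above 0.03 m).
It also fails if it takes over 72 s, if anything falls off the work surface, if the arm or the gripper's body presses on something with over 40 N, if the wrist force passes 120 N, or if a joint passes its speed limit or range.

## Working session

There is one attempt and no reset: what is moved stays moved. The work goes in short steps, Python scripts to look and compute and a tool call to move; the robot and the scene stay as the last step left them, time stands still between calls to the robot, and variables do not carry over. Pictures are saved under pics/ and viewed, and the job is handed in when it is done.

Besides the shell and the picture viewer there is one more tool, called by a JSON object that holds its "method" and its "body". servo_tool: Moves the arm, as the interface text tells. Its arguments: {"type":"object","properties":{"commands":{"type":"array"},"hand":{"type":"number"},"newtons":{"type":"number"}},"required":["commands"]}

```bash
mkdir -p pics
cat > h.py <<'E'
import numpy as np, cv2
from cell import read_state, snapshot, finish_job
from scipy.spatial.transform import Rotation as R
def rot(q): return R.from_quat([q[1],q[2],q[3],q[0]]).as_matrix()
def take(name,tag):
    st=read_state(); s=snapshot(name)
    f=210/np.tan(np.radians(s['vfov'])/2)
    K=np.array([[f,0,s['cx']],[0,f,s['cy']],[0,0,1]])
    if name=='wrist':
        T=np.eye(4);T[:3,:3]=rot(st['ee_rot']);T[:3,3]=st['tool_pos'];T=T@np.array(s['tool_from_camera'])
    else:
        T=np.eye(4);T[:3,:3]=rot(s['orientation']);T[:3,3]=s['xyz']
    cv2.imwrite(f'pics/{tag}.png',s['img'][:,:,::-1])
    np.savez(f'pics/{tag}.npz',K=K,T=T,D=np.array(s['dist'],float),z=s['z_map'],img=s['img'])
    return st
class V:
    def __init__(s,tag):
        d=np.load(f'pics/{tag}.npz');s.K,s.T,s.D,s.z,s.img=d['K'],d['T'],d['D'],d['z'],d['img']
    def ray(s,u,v):
        p=cv2.undistortPoints(np.array([[[u,v]]],float),s.K,s.D)[0,0]
        return s.T[:3,:3]@np.array([p[0],p[1],1.])
    def at(s,u,v,h):   # point at height h
        r=s.ray(u,v);o=s.T[:3,3];return o+r*(h-o[2])/r[2]
    def dep(s,u,v):
        return s.T[:3,3]+s.ray(u,v)*s.z[int(round(v)),int(round(u))]
    def cloud(s):
        H,W=s.z.shape;uv=np.stack(np.meshgrid(np.arange(W),np.arange(H)),-1).reshape(-1,1,2).astype(float)
        p=cv2.undistortPoints(uv,s.K,s.D)[:,0];p=np.c_[p,np.ones(len(p))]*s.z.reshape(-1,1)
        P=p@s.T[:3,:3].T+s.T[:3,3];P[s.z.ravel()==0]=np.nan
        return P.reshape(H,W,3)
    def proj(s,P):
        Ti=np.linalg.inv(s.T);r,_=cv2.Rodrigues(Ti[:3,:3])
        return cv2.projectPoints(np.array(P,float).reshape(-1,1,3),r,Ti[:3,3],s.K,s.D)[0][:,0]
    def crop(s,x0,y0,x1,y1,name,k=None):
        c=s.img[y0:y1,x0:x1,::-1];k=k or min(800/(x1-x0),600/(y1-y0))
        cv2.imwrite(f'pics/{name}.png',cv2.resize(c,None,fx=k,fy=k,interpolation=cv2.INTER_CUBIC))
E
python3 - <<'E'
from h import *
for n in ['scene','side','wrist']: st=take(n,n+'0')
print(st)
for n in ['scene','side','wrist']:
    v=V(n+'0');print(n,v.T.round(3).tolist(),v.K[0,0],v.D)
E
```

```text
{'time_s': 0.1, 'q': array([1.13220759e+00, 4.87054075e-02, 9.77336790e-02, 1.62198671e+00,
       1.25938819e-05, 1.44299441e+00]), 'joint_velocities': array([-0.0008585 , -0.00098446,  0.00328477,  0.00073268,  0.00095423,
        0.00030542]), 'joint_torque': array([ 2.39939116e-03, -3.39853227e+01,  3.20934856e+01,  1.58426544e-02,
       -1.27214139e-04,  1.11049772e-05]), 'tool_pos': array([0.16032188, 0.49934203, 0.23020882]), 'ee_rot': array([ 5.14855576e-04,  8.08024241e-01,  5.89148248e-01, -9.50603938e-04]), 'contact_force': array([1.01215751, 0.08116498, 0.26770627]), 'moment': array([ 0.03583654, -0.0299595 ,  0.00204048]), 'finger_gap': 0.08528443854882702}
scene [[-0.477, 0.653, -0.588, 1.282], [0.879, 0.365, -0.307, 0.408], [0.014, -0.663, -0.748, 0.983], [0.0, 0.0, 0.0, 1.0]] 497.5535424290794 [-0.09148444  0.          0.          0.          0.        ]
side [[-0.878, -0.337, 0.339, 0.273], [-0.478, 0.597, -0.644, 0.538], [0.014, -0.728, -0.686, 0.63], [0.0, 0.0, 0.0, 1.0]] 385.4150041858218 [-0.09823143  0.          0.          0.          0.        ]
wrist [[0.305, 0.917, 0.256, 0.094], [0.952, -0.293, -0.085, 0.521], [-0.003, 0.27, -0.963, 0.373], [0.0, 0.0, 0.0, 1.0]] 301.67410831818074 [-0.04410212  0.          0.          0.          0.        ]
```

View pics/scene0.png

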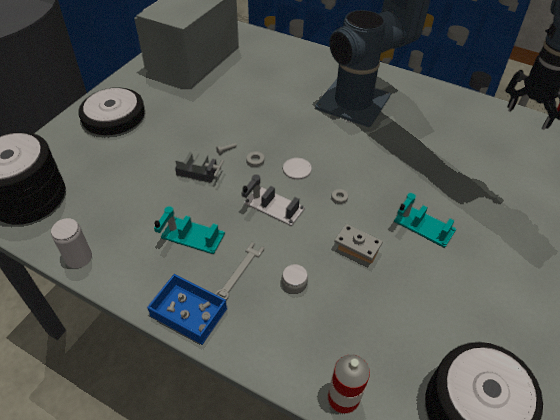

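View pics/side0.png

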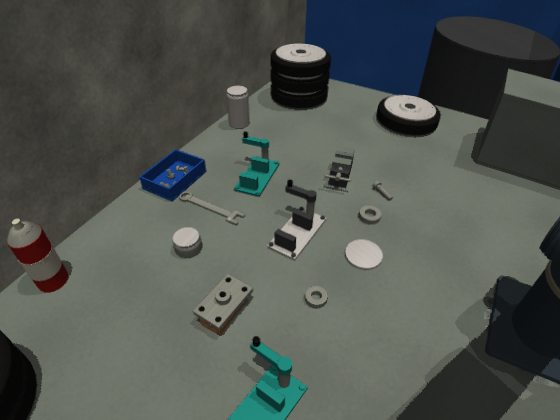

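View pics/wrist0.png

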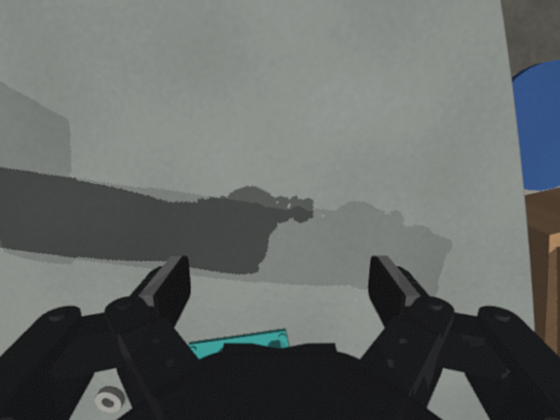

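Scene view: the plate on its wooden block is at (357,240), the real fixture (aluminium base, dark bars) at (273,203), and the vise at (198,168). The turquoise look-alikes sit at (190,233) and (427,223). Next I'll enlarge these and build a top-down map from depth.

Run:
```python
from h import *
v=V('scene0');v.crop(160,120,400,300,'s0c')
a=V('side0');a.crop(180,140,400,340,'sd0c')
# ortho maps: 1mm/pixel... region x .25-.65, y -.35.. .25
for t in ['scene0','side0']:
    w=V(t);P=w.cloud();x0,x1,y0,y1=.25,.65,-.35,.25
    res=.001;H=int((x1-x0)/res);W=int((y1-y0)/res)
    m=np.zeros((H,W,3),np.uint8);zb=np.full((H,W),-1.)
    X,Y,Z=P.reshape(-1,3).T;C=w.img.reshape(-1,3)
    ok=(X>x0)&(X<x1)&(Y>y0)&(Y<y1);print(t,ok.sum(),np.nanmedian(Z[ok]),np.nanstd(Z[ok]))
```

```text
scene0 23060 0.0008287885161868402 0.013633209446417854
side0 36625 -0.0001825485395855475 0.012651292444736319
```

View pics/s0c.png

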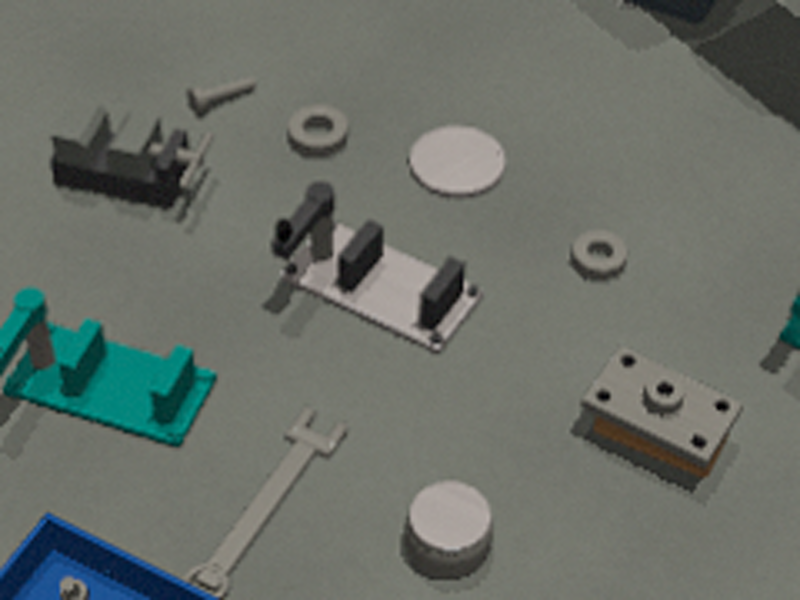

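View pics/sd0c.png

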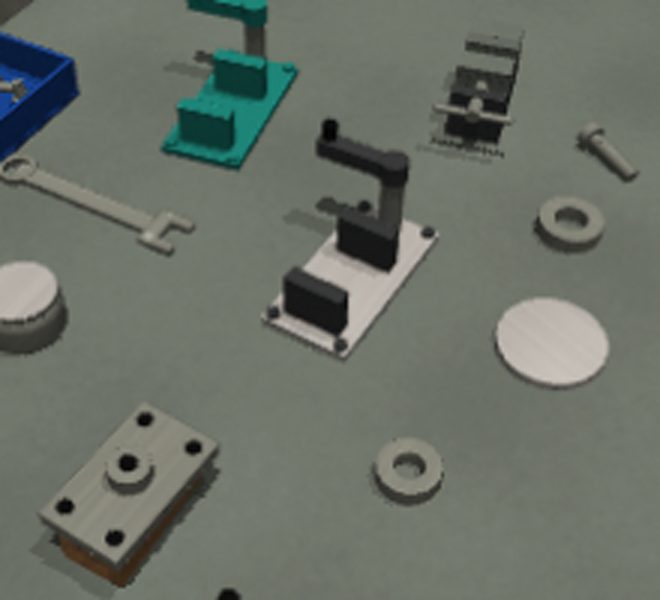

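The real fixture has the light base with dark bars, at crop pixel (375,280) in the scene view, and the plate's boss is at (663,393). I'll fit each one from the depth clouds.

Run:
```python
from h import *
def band(P,lo,hi,c,r):
    Q=P.reshape(-1,3);k=(Q[:,2]>lo)&(Q[:,2]<hi)&(np.hypot(Q[:,0]-c[0],Q[:,1]-c[1])<r);return Q[k]
def rect(Q):
    (c,s,a)=cv2.minAreaRect((Q[:,:2]*1000).astype(np.float32));return np.round(c,1),np.round(s,1),round(a,1),len(Q),round(float(np.median(Q[:,2])),4)
for t,pl,fx,vi in [('scene0',(357,240),(273,203),(198,165)),('side0',(223,300),(300,233),(340,165))]:
    v=V(t);P=v.cloud()
    pp=v.at(*pl,.04);f=v.at(*fx,.01);w=v.at(*vi,.04);print(t,pp,f,w)
    print('plate',rect(band(P,.036,.046,pp,.075)))
    print('fixbase',rect(band(P,.004,.012,f,.1)))
    print('bars',[ (rect(q)) for q in [band(P,.041,.048,f,.1)]])
    print('jaws',rect(band(P,.054,.062,w,.1)))
    print('arm',rect(band(P,.072,.081,f,.12)))
    print('knob',rect(band(P,.09,.097,f,.12)))
```

```text
scene0 [0.55255667 0.23691161 0.04      ] [ 0.52349063 -0.00879126  0.01      ] [ 0.5253396  -0.24133872  0.04      ]
plate (array([550.8, 239.7]), array([101.1,  64.2]), 86.3, 756, 0.0406)
fixbase (array([524. ,  -7.2]), array([186.6, 191.8]), 5.5, 834, 0.0082)
bars [(array([524.9,  -3.3]), array([120.4,  50.1]), 85.3, 150, 0.0451)]
jaws (array([ 525. , -261.6]), array([49.4, 77. ]), 11.9, 228, 0.0569)
arm (array([547.7, -59.7]), array([73.6, 21.3]), 5.3, 128, 0.0776)
knob (array([576.6, -61.3]), array([9.7, 9. ]), 53.5, 15, 0.0928)
side0 [0.54822527 0.24262474 0.04      ] [5.14075214e-01 1.36695910e-04 1.00000000e-02] [ 0.52086926 -0.23964314  0.04      ]
plate (array([549.4, 240.1]), array([101.2,  61.3]), 84.8, 1391, 0.0395)
fixbase (array([523.5,  -3.5]), array([146.5,  71.1]), 86.7, 893, 0.0072)
bars [(array([523.5,  -0.6]), array([117.2,  45.9]), 87.1, 250, 0.0439)]
jaws (array([ 523.3, -263.5]), array([46.2, 84.2]), 12.0, 254, 0.0574)
arm (array([545.1, -60.6]), array([22.7, 71.2]), 86.2, 183, 0.0771)
knob (array([574.6, -58.4]), array([9.3, 9. ]), 33.9, 15, 0.0915)
```

{"method": "servo_tool", "body": {"commands": [[[0.038,-0.022,0],-0.25],[[0.038,-0.022,0],-0.25],[[0.038,-0.022,0],-0.25],[[0.038,-0.022,0],-0.25],[[0.038,-0.022,0],-0.25],[[0.038,-0.022,0],-0.25],[[0.038,-0.022,0],-0.25],[[0.038,-0.022,0],-0.25],[[0.038,-0.022,0],-0.25],[[0.038,-0.022,0],-0.25]], "hand": 1, "newtons": 20}}

```text
time_s: 1.15
tool_pos: [0.5418, 0.2786, 0.2308]
ee_rot: [0.0, 1.0, -0.027, -0.0]
contact_force: [0.5, 0.4, -1.1]
finger_gap: 0.0858
```

Run:
```python
from h import *
st=take('wrist','w1');print(st['time_s'],st['tool_pos'],np.degrees(np.arctan2(*(rot(st['ee_rot'])[[1,0],0]))),st['q'].round(2))
v=V('scene0');print('teal near plate',v.dep(427,223),v.dep(410,200),v.dep(405,222))
w=V('w1');P=w.cloud().reshape(-1,3);print(np.nanmedian(P[:,2]))
c=np.array([.55,.24]);k=(P[:,2]>.034)&(P[:,2]<.045)&(np.hypot(*(P[:,:2]-c).T)<.075)
print(cv2.minAreaRect((P[k,:2]*1000).astype(np.float32)),k.sum(),np.median(P[k,2]))
```

```text
1.15 [0.54179917 0.27861184 0.23080417] -3.128691053684074 [0.36 0.27 0.35 1.65 0.   1.99]
teal near plate [0.38979873 0.36869947 0.00849694] [0.40217112 0.31152093 0.0776882 ] [0.41342259 0.31725847 0.00735112]
0.00021119741149239202
((548.2060546875, 239.79156494140625), (99.23555755615234, 59.29960632324219), 86.10533142089844) 3687 0.03983364837675568
```

View pics/w1.png

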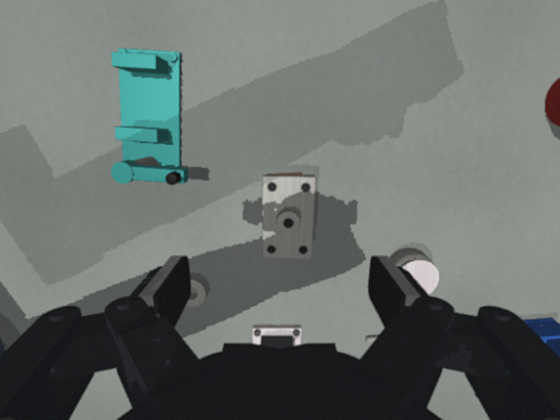

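The wrist view shows the plate at (289,222): fitted centre (0.548, 0.240), 99 x 59 mm, height 0.040, which matches the given sizes. I'll descend to grip across its 60 mm width near the +y end.

{"method": "servo_tool", "body": {"commands": [[[0.01,-0.001,-0.03],-0.03],[[0,0,-0.03],0],[[0,0,-0.03],0],[[0,0,-0.03],0],[[0,0,-0.03],0],[[0,0,-0.025],0],[[0,0,-0.02],0],[[0,0,-0.012],0],[[0,0,-0.008],0],[[0,0,-0.004],0]]}}

```text
time_s: 2.2
tool_pos: [0.5504, 0.2788, 0.0118]
ee_rot: [0.0, 0.999, -0.032, -0.0]
contact_force: [-1.1, -0.1, 0.8]
finger_gap: 0.0855
```

{"method": "servo_tool", "body": {"commands": [[[0,0,0],0],[[0,0,0],0],[[0,0,0],0],[[0,0,0],0],[[0,0,0],0],[[0,0,0],0],[[0,0,0],0],[[0,0,0],0],[[0,0,0],0],[[0,0,0],0]], "hand": -1, "newtons": 25}}

```text
time_s: 3.2
tool_pos: [0.5517, 0.2793, 0.0137]
ee_rot: [-0.001, 0.999, -0.032, 0.001]
contact_force: [1.5, 0.5, 5.9]
finger_gap: 0.0593
```

{"method": "servo_tool", "body": {"commands": [[[0,0,0.01],0],[[0,0,0.015],0],[[0,0,0.015],0],[[0,0,0.02],0],[[0,0,0.02],0],[[0,0,0.02],0],[[0,0,0.02],0],[[0,0,0.02],0],[[0,0,0.01],0],[[0,0,0],0]]}}

```text
time_s: 4.2
tool_pos: [0.5518, 0.2793, 0.1652]
ee_rot: [-0.001, 0.999, -0.032, 0.002]
contact_force: [-0.0, -0.6, -2.5]
finger_gap: 0.0593
```

Run:
```python
from h import *
st=take('side','d2');take('scene','s2');print(st['time_s'],st['tool_pos'],st['contact_force'],st['moment'],st['finger_gap'])
V('d2').crop(150,160,350,340,'d2c');V('s2').crop(280,120,440,260,'s2c')
```

```text
4.2 [0.5518137  0.27934682 0.16516555] [-0.04581588 -0.62594335 -2.53411606] [ 0.09349152  0.04332694 -0.00742473] 0.059270487833083675
```

View pics/d2c.png

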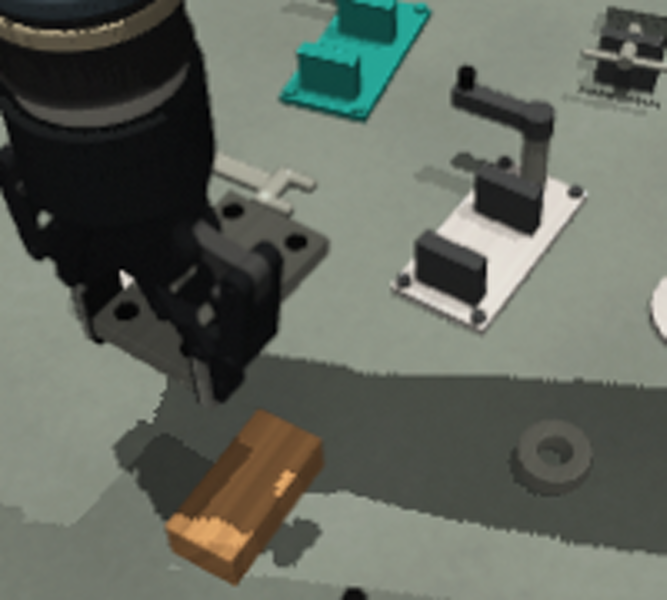

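View pics/s2c.png

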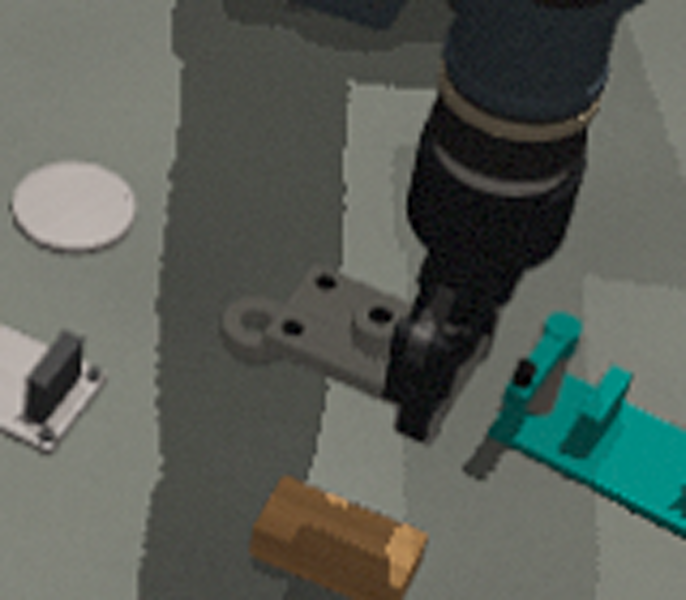

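The plate is still level: friction at 25 N holds it. I'll drop the grip to 20 N and add a jerk upward.

{"method": "servo_tool", "body": {"commands": [[[0,0,0],0],[[0,0,0],0],[[0,0,-0.03],0],[[0,0,-0.03],0],[[0,0,0.04],0],[[0,0,0.04],0],[[0,0,-0.03],0],[[0,0,0.04],0],[[0,0,0.02],0],[[0,0,0],0]], "newtons": 20}}

```text
time_s: 5.3
tool_pos: [0.5508, 0.2789, 0.2136]
ee_rot: [-0.0, 0.999, -0.032, 0.001]
contact_force: [1.3, 0.6, -1.7]
finger_gap: 0.0597
```

Run:
```python
from h import *
st=take('side','d3');print(st['time_s'],st['tool_pos'],st['contact_force'],st['moment'],st['finger_gap'])
V('d3').crop(150,140,350,320,'d3c')
```

```text
5.3 [0.55084648 0.27892221 0.213624  ] [ 1.25241857  0.57049535 -1.66213793] [ 0.12632013 -0.04987539 -0.02916192] 0.05968748207059738
```

View pics/d3c.png

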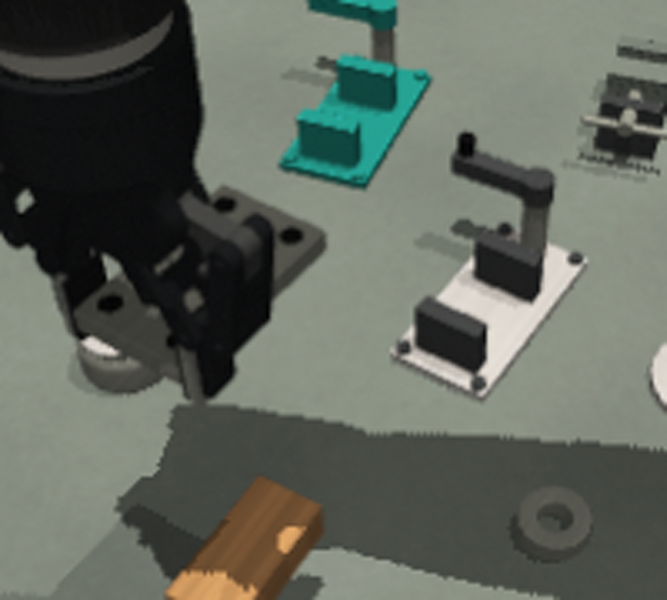

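Still level, so friction in the pads carries the plate. New plan:
1. Put the plate back and regrip 10 mm off its middle.
2. Turn it in the pads by pressing its ends against the vise jaws.

First I'll lower it back onto the block.

{"method": "servo_tool", "body": {"commands": [[[0,0,-0.028],0],[[0,0,-0.03],0],[[0,0,-0.03],0],[[0,0,-0.03],0],[[0,0,-0.03],0],[[0,0,-0.02],0],[[0,0,-0.015],0],[[0,0,-0.008],0],[[0,0,-0.005],0],[[0,0,-0.003],0]]}}

```text
time_s: 6.35
tool_pos: [0.5511, 0.2791, 0.0141]
ee_rot: [-0.0, 0.999, -0.032, 0.001]
contact_force: [-2.5, 1.3, 1.2]
finger_gap: 0.0595
```

{"method": "servo_tool", "body": {"commands": [[[0,0,0],0],[[0,0,0],0],[[0,0,0],0],[[0,0,0],0],[[0,0,0],0],[[-0.001,-0.008,0],0],[[-0.001,-0.01,0],0],[[0,-0.01,0],0],[[0,0,0],0],[[0,0,0],0]], "hand": 1}}

```text
time_s: 7.35
tool_pos: [0.5486, 0.2503, 0.0133]
ee_rot: [-0.0, 0.999, -0.033, -0.0]
contact_force: [-0.2, -0.4, 0.2]
finger_gap: 0.0854
```

Run:
```python
from h import *
st=take('side','d4');take('scene','s4');print(st['time_s'],st['tool_pos'],st['contact_force'],st['finger_gap'])
V('d4').crop(150,220,310,340,'d4c');V('s4').crop(280,160,440,280,'s4c')
for t in ['d4','s4']:
  P=V(t).cloud().reshape(-1,3);c=np.array([.55,.24]);k=(P[:,2]>.036)&(P[:,2]<.056)&(np.hypot(*(P[:,:2]-c).T)<.08)
  print(cv2.minAreaRect((P[k,:2]*1000).astype(np.float32)),k.sum(),np.median(P[k,2]))
```

```text
7.35 [0.54863266 0.25026203 0.01331791] [-0.22933365 -0.38656958  0.15991187] 0.08543062260184493
((551.3439331054688, 248.995361328125), (94.70441436767578, 101.08436584472656), 35.13930130004883) 1038 0.039644460481464805
((555.22900390625, 238.99642944335938), (101.76290130615234, 105.34016418457031), 86.95113372802734) 606 0.040802560737658866
```

View pics/d4c.png

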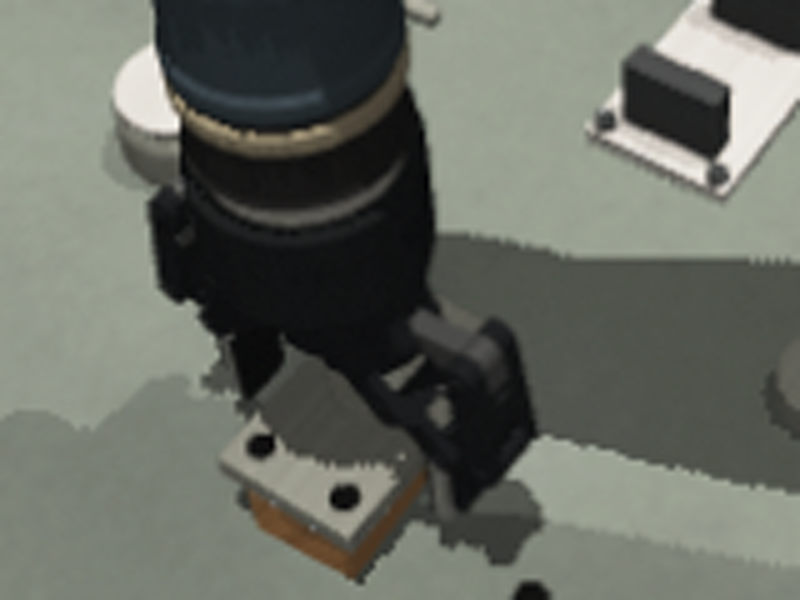

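View pics/s4c.png

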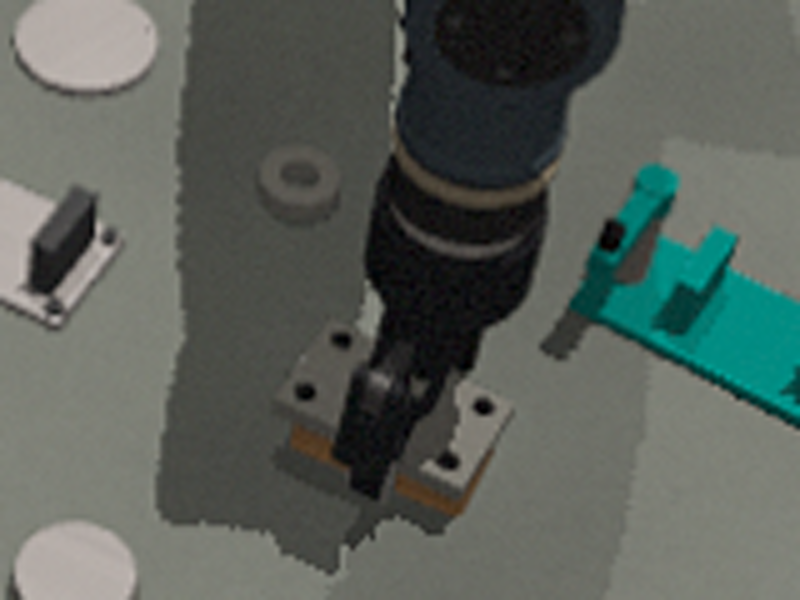

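The plate is flat on the block and the pads are 10 mm off its centre. I'll grip and lift.

{"method": "servo_tool", "body": {"commands": [[[0,0,0],0],[[0,0,0],0],[[0,0,0],0],[[0,0,0],0],[[0,0,0],0],[[0,0,0],0],[[0,0,0],0],[[0,0,0.02],0],[[0,0,0.04],0],[[0,0,0.045],0]], "hand": -1, "newtons": 20}}

```text
time_s: 8.45
tool_pos: [0.5453, 0.2497, 0.1154]
ee_rot: [0.002, 0.999, -0.032, -0.004]
contact_force: [1.5, 0.4, -2.3]
finger_gap: 0.0597
```

Run:
```python
from h import *
st=read_state();print(st['time_s'],st['tool_pos'],st['contact_force'],st['moment'],st['finger_gap'])
s=np.array([.524,-.2625]);xv=np.array([np.cos(np.radians(-78)),np.sin(np.radians(-78))])
print('goal',s+.0645*xv, s+.0645*xv-st['tool_pos'][:2])
v=V('scene0');P=v.cloud()
for n,p in dict(disc=(297,168),ba=(255,157),bb=(340,194),bolt=(226,148),tin=(294,272),sp=(240,270)).items(): print(n,v.at(*p,.01).round(3))
v=V('side0');v.crop(300,130,420,230,'visec')
```

```text
8.45 [0.54534847 0.24966465 0.11537614] [ 1.51553101  0.42560048 -2.30928099] [ 0.07681751 -0.12222944 -0.01050624] 0.059669875224099715
goal [ 0.5374103  -0.32559052] [-0.00793817 -0.57525517]
disc [ 0.376 -0.014  0.01 ]
ba [ 0.395 -0.139  0.01 ]
bb [0.408 0.132 0.01 ]
bolt [ 0.403 -0.232  0.01 ]
tin [0.688 0.139 0.01 ]
sp [0.745 0.025 0.01 ]
```

View pics/visec.png

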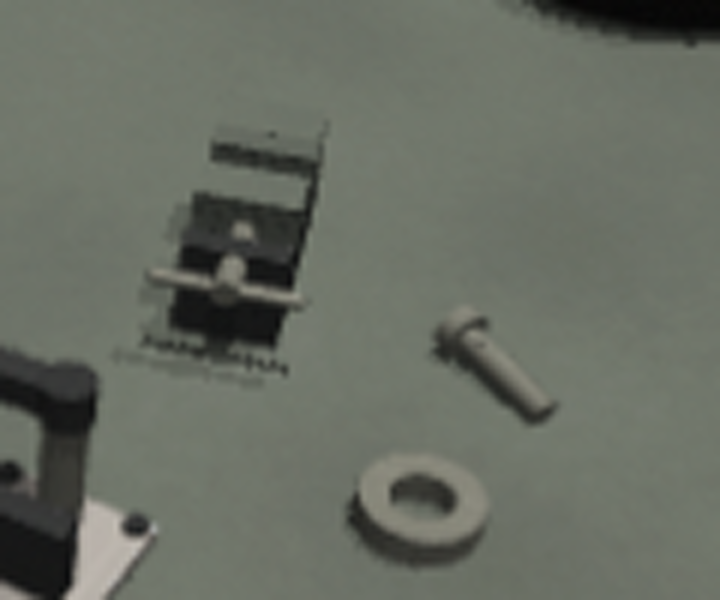

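{"method": "servo_tool", "body": {"commands": [[[0,-0.02,0.035],0.05],[[0,-0.035,0.035],0.05],[[0,-0.045,0.015],0.05],[[0,-0.045,0],0.05],[[0,-0.045,0],0.05],[[0,-0.045,0],0.05],[[0,-0.045,0],0.05],[[-0.002,-0.045,0],0.05],[[-0.002,-0.045,0],0.05],[[-0.002,-0.045,0],0.07]]}}

```text
time_s: 9.45
tool_pos: [0.541, -0.1655, 0.2018]
ee_rot: [-0.001, 0.995, 0.104, -0.002]
contact_force: [1.1, 0.3, -2.1]
finger_gap: 0.0595
```

{"method": "servo_tool", "body": {"commands": [[[-0.002,-0.045,0],0],[[0,-0.045,0],0],[[0,-0.045,0],0],[[0,-0.02,0],0],[[0,0,-0.03],0],[[0,0,-0.03],0],[[0,0,-0.02],0],[[0,0,-0.01],0],[[0,0,0],0],[[0,0,0],0]]}}

```text
time_s: 10.45
tool_pos: [0.5406, -0.3191, 0.1137]
ee_rot: [0.0, 0.995, 0.104, -0.0]
contact_force: [-0.5, 0.8, -2.8]
finger_gap: 0.0596
```

Run:
```python
from h import *
st=take('side','d5');take('scene','s5');take('wrist','w5');print(st['time_s'],st['tool_pos'],np.degrees(np.arctan2(*(rot(st['ee_rot'])[[1,0],0]))),st['contact_force'],st['moment'],st['finger_gap'])
V('d5').crop(270,60,430,180,'d5c');V('s5').crop(110,60,270,180,'s5c')
```

```text
10.45 [ 0.54058862 -0.31911195  0.11372264] 11.89710977422798 [-0.49016588  0.76357737 -2.80064662] [ 0.026981   -0.04859164  0.00859204] 0.059633152101244376
```

View pics/d5c.png

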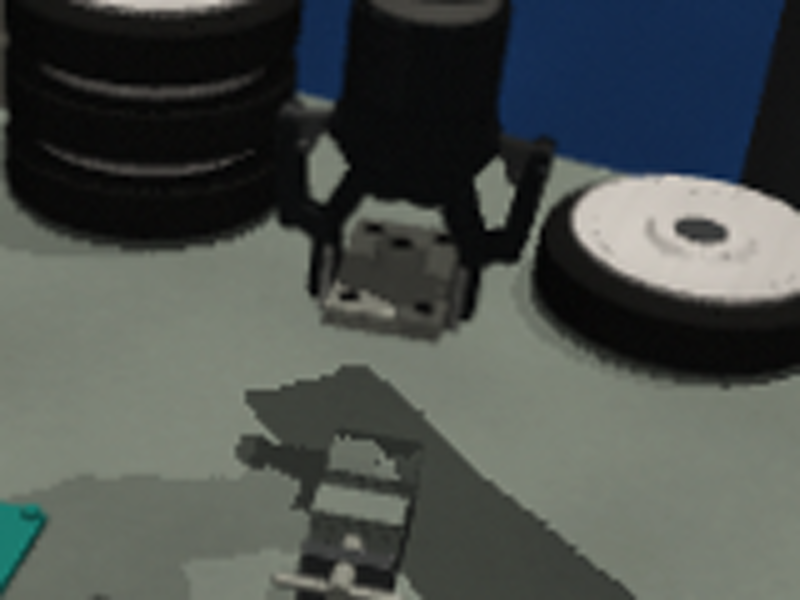

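View pics/s5c.png

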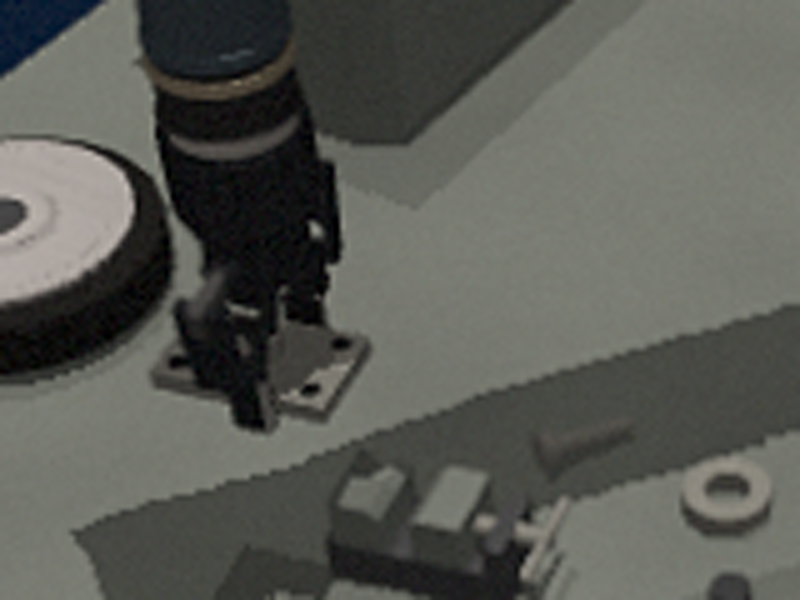

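View pics/w5.png

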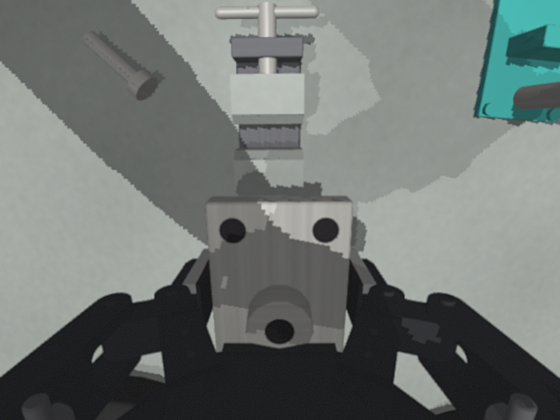

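The wrist view shows the plate held level, with the vise ahead of it at (268,120). I'll measure the jaw tops and the plate's position in the tool from this cloud.

Run:
```python
from h import *
w=V('w5');P=w.cloud()
for n,(u,v) in dict(jawL_top=(268,78),jawL_bot=(268,122),jawLl=(234,100),jawLr=(301,100),Rtop=(268,153),Rbot=(250,185),Rl=(236,170),Rr=(299,165)).items(): print(n,w.dep(u,v).round(4))
Q=P.reshape(-1,3);k=(Q[:,2]>.054)&(Q[:,2]<.062)&(np.abs(Q[:,0]-.524)<.06)&(Q[:,1]<-.2)&(Q[:,1]>-.31)
print(cv2.minAreaRect((Q[k,:2]*1000).astype(np.float32)),k.sum())
kk=k&(np.abs(Q[:,0]-.524)<.03)
s=np.array([.524,-.2625]);a=np.radians(12);xv=np.array([np.sin(a),-np.cos(a)]);yv=np.array([np.cos(a),np.sin(a)])
U=(Q[k,:2]-s)@xv*1000;W=(Q[k,:2]-s)@yv*1000;print(np.histogram(U,bins=np.arange(-50,52,3)));print(np.percentile(W,[1,50,99]))
k=(Q[:,2]>.12)&(Q[:,2]<.16)&(np.hypot(Q[:,0]-.54,Q[:,1]+.31)<.07)
print('plate z',np.percentile(Q[k,2],[5,50,95]),[w.dep(u,v).round(4) for u,v in [(210,203),(348,203),(220,335),(345,320),(280,270)]])
```

```text
jawL_top [ 0.5141 -0.2276  0.0581]
jawL_bot [ 0.5191 -0.2534  0.053 ]
jawLl [ 0.4958 -0.2446  0.0584]
jawLr [ 0.5369 -0.236   0.0581]
Rtop [ 0.5231 -0.2731  0.0532]
Rbot [ 0.5155 -0.2959  0.0586]
Rl [ 0.5046 -0.2879  0.0583]
Rr [ 0.5448 -0.2761  0.0572]
((520.8034057617188, -262.82757568359375), (45.8791389465332, 77.320068359375), 12.373762130737305) 6214
(array([  0,   0,   0, 129, 381, 375, 366, 364, 363, 364, 360, 360, 300,
        10,   0,   0,   0,   0,   0,  11, 264, 338, 335, 277, 318, 292,
       295, 308, 271, 133,   0,   0,   0]), array([-50, -47, -44, -41, -38, -35, -32, -29, -26, -23, -20, -17, -14,
       -11,  -8,  -5,  -2,   1,   4,   7,  10,  13,  16,  19,  22,  25,
        28,  31,  34,  37,  40,  43,  46,  49]))
[-25.37249339  -3.08770636  19.28782269]
plate z [0.13919984 0.14159116 0.15591492] [array([ 0.5056, -0.2882,  0.1411]), array([ 0.5597, -0.277 ,  0.1404]), array([ 0.519 , -0.3493,  0.1415]), array([ 0.6299, -0.4237,  0.0008]), array([ 0.539 , -0.3111,  0.1417])]
```

Vise slot is at about (0.521, -0.263), yaw 12.3°, tops 0.058, and the gap comes out right. The plate's mid-plane is at TCP + 0.0216. I'll line up beside the right jaw and tip the short end up on its outer corner.

{"method": "servo_tool", "body": {"commands": [[[-0.0056,-0.0068,0],0],[[0,0,-0.02],0],[[0,0,-0.02],0],[[0,0,-0.015],0],[[0,0,-0.01],0],[[0,0,-0.004],0],[[0,0,0],0],[[-0.0002,0.001,-0.003],0],[[-0.0002,0.001,-0.003],0],[[0,0,0],0]]}}

```text
time_s: 11.6
tool_pos: [0.5359, -0.3264, 0.0412]
ee_rot: [0.003, 0.995, 0.103, 0.001]
contact_force: [-1.7, -3.7, 3.6]
finger_gap: 0.0597
```

{"method": "servo_tool", "body": {"commands": [[[-0.0002,0.001,-0.0018],0],[[-0.0002,0.001,-0.0018],0],[[-0.0003,0.0015,-0.0024],0],[[-0.0003,0.0015,-0.0012],0],[[-0.0002,0.001,-0.0007],0],[[-0.0002,0.001,-0.0006],0],[[-0.0002,0.0008,-0.0003],0],[[-0.0002,0.0008,-0.0002],0],[[0,0,0],0],[[0,0,0],0]]}}

```text
time_s: 12.6
tool_pos: [0.5364, -0.3231, 0.0351]
ee_rot: [0.008, 0.995, 0.102, 0.004]
contact_force: [0.2, -12.0, 8.0]
finger_gap: 0.0594
```

Run:
```python
from h import *
st=take('side','d6');take('scene','s6');take('wrist','w6');print(st['time_s'],st['tool_pos'],np.degrees(np.arctan2(*(rot(st['ee_rot'])[[1,0],0]))),st['contact_force'],st['moment'],st['finger_gap'])
V('d6').crop(270,60,430,180,'d6c');V('s6').crop(110,80,270,200,'s6c')
```

```text
12.6 [ 0.53636249 -0.32311512  0.03510913] 11.74318694297121 [  0.19052747 -11.97512038   7.98817541] [-2.10872206  0.08674495  0.10854994] 0.059379197413984924
```

View pics/s6c.png

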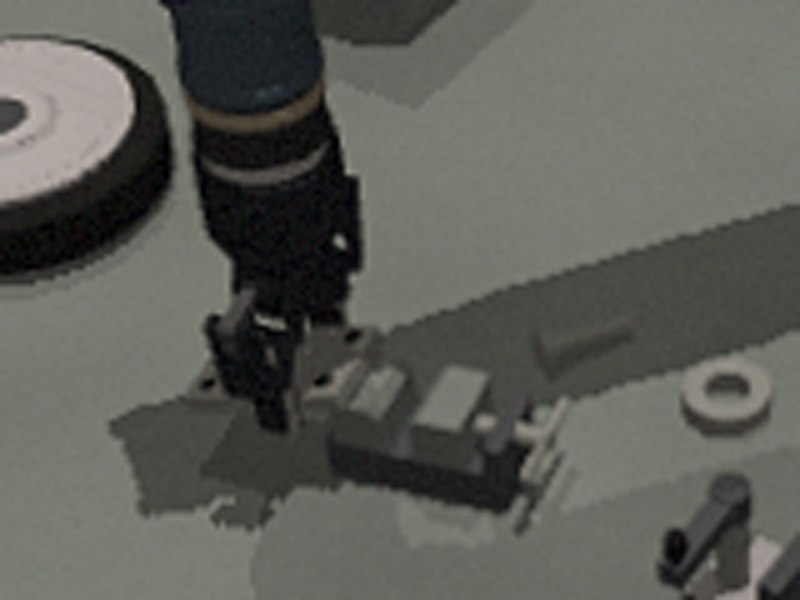

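View pics/w6.png

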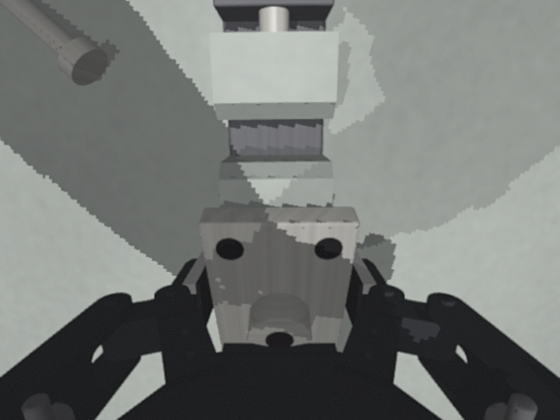

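```bash
cat >> h.py <<'E'
def plane(tag,poly):
    w=V(tag);P=w.cloud();m=np.zeros(P.shape[:2],np.uint8);cv2.fillPoly(m,[np.array(poly)],1)
    Q=P[m>0];Q=Q[~np.isnan(Q[:,0])];c=np.median(Q,0)
    for _ in range(5):
        u,s,vt=np.linalg.svd(Q-Q.mean(0),full_matrices=False);n=vt[2];d=np.abs((Q-Q.mean(0))@n);Q=Q[d<max(.0015,2.5*np.median(d))]
    if n[2]<0:n=-n
    return Q.mean(0),n,len(Q)
E
python3 - <<'E'
from h import *
c,n,k=plane('w6',[(250,235),(310,235),(310,285),(250,285)]);print(c,n,k,np.degrees(np.arctan2(n[1],n[2])))
c,n,k=plane('w5',[(250,215),(310,215),(300,280),(260,280)]);print(c,n,k,np.degrees(np.arctan2(n[1],n[2])))
w=V('w6');print([w.dep(u,v).round(4) for u,v in [(280,205),(280,210),(280,218),(280,225),(270,195),(270,180),(206,212),(354,212)]])
E
```

```text
[ 0.53215643 -0.30663668  0.06783053] [ 0.05795171 -0.28330101  0.9572785 ] 3090 -16.485813563096123
[ 0.53671133 -0.30030713  0.1414137 ] [ 7.97020724e-04 -5.01085227e-03  9.99987128e-01] 3331 -0.28710197925844316
[array([ 0.5281, -0.2871,  0.0574]), array([ 0.5282, -0.2874,  0.0634]), array([ 0.5283, -0.2884,  0.0702]), array([ 0.5287, -0.2903,  0.0727]), array([ 0.5233, -0.2839,  0.0573]), array([ 0.5221, -0.2776,  0.058 ]), array([ 0.5003, -0.2933,  0.0657]), array([ 0.5565, -0.282 ,  0.0646])]
```

The plate has turned about 17° in the pads, so the method works. The arm gives about 1 mm per 1.5 N, so I'll press straight down further.

{"method": "servo_tool", "body": {"commands": [[[0,-0.002,-0.001],0],[[0,-0.001,-0.002],0],[[0,0,-0.002],0],[[0,0,-0.002],0],[[0,0,-0.002],0],[[0,0,-0.002],0],[[0,0,-0.001],0],[[0,0,0],0],[[0,0,0],0],[[0,0,0],0]]}}

```text
time_s: 13.75
tool_pos: [0.5362, -0.3212, 0.023]
ee_rot: [0.004, 0.995, 0.103, 0.004]
contact_force: [-0.4, -1.5, 12.3]
finger_gap: 0.0595
```

Run:
```python
from h import *
st=take('wrist','w7');print(st['time_s'],st['tool_pos'],np.degrees(np.arctan2(*(rot(st['ee_rot'])[[1,0],0]))),st['contact_force'],st['moment'],st['finger_gap'])
c,n,k=plane('w7',[(250,235),(310,235),(310,275),(250,275)]);print(c,n,k,np.degrees(np.arctan2(n[1],n[2])))
```

```text
13.75 [ 0.53619281 -0.3211569   0.02299015] 11.881718092666 [-0.4240699  -1.46015735 12.32029104] [-0.0849996   0.27529351  0.03490707] 0.059528602319246726
[ 0.52941757 -0.29385111  0.07120702] [-0.15012887  0.7048155   0.69332275] 1821 45.47096275137062
```

View pics/w7.png

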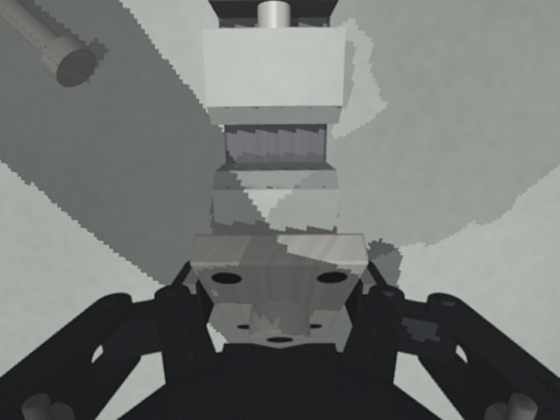

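The plate is now turned about 45°. I'll lift it and carry it across so its low end is over the slot.

{"method": "servo_tool", "body": {"commands": [[[0,0,0.015],0],[[0,0,0.035],0],[[0,0,0.035],0],[[-0.0054,0.0246,0],0],[[-0.0054,0.0246,0],0],[[-0.0054,0.0246,0],0],[[-0.0054,0.0246,0],0],[[0,0,0],0],[[0,0,0],0],[[0,0,0],0]]}}

```text
time_s: 14.8
tool_pos: [0.5112, -0.2201, 0.102]
ee_rot: [-0.0, 0.995, 0.104, -0.0]
contact_force: [0.6, 0.3, -2.8]
finger_gap: 0.0593
```

Run:
```python
from h import *
st=take('wrist','w8');take('side','d8');take('scene','s8');print(st['time_s'],st['tool_pos'],np.degrees(np.arctan2(*(rot(st['ee_rot'])[[1,0],0]))),st['contact_force'],st['moment'],st['finger_gap'])
s=np.array([.521,-.2628]);a=np.radians(12.3);d=st['tool_pos'][:2]-s;print('u,w',d@[np.sin(a),-np.cos(a)],d@[np.cos(a),np.sin(a)])
V('d8').crop(270,70,430,190,'d8c');V('s8').crop(130,80,290,200,'s8c')
```

```text
14.8 [ 0.51116007 -0.22009528  0.10204324] 11.887673854023035 [ 0.5552845   0.26412572 -2.79432417] [-0.01054048 -0.02187754 -0.00091852] 0.059263452506108115
u,w -0.043820664232100986 -0.0005166557373865246
```

View pics/s8c.png

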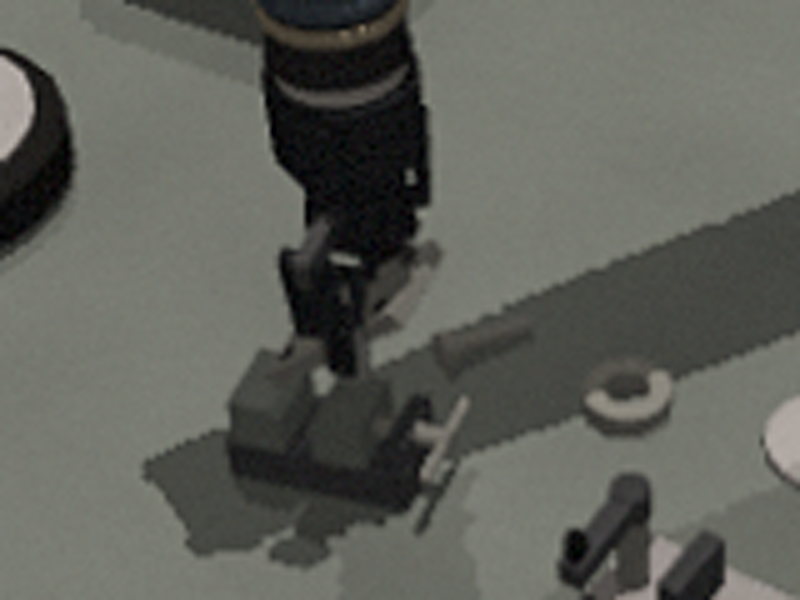

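View pics/d8c.png

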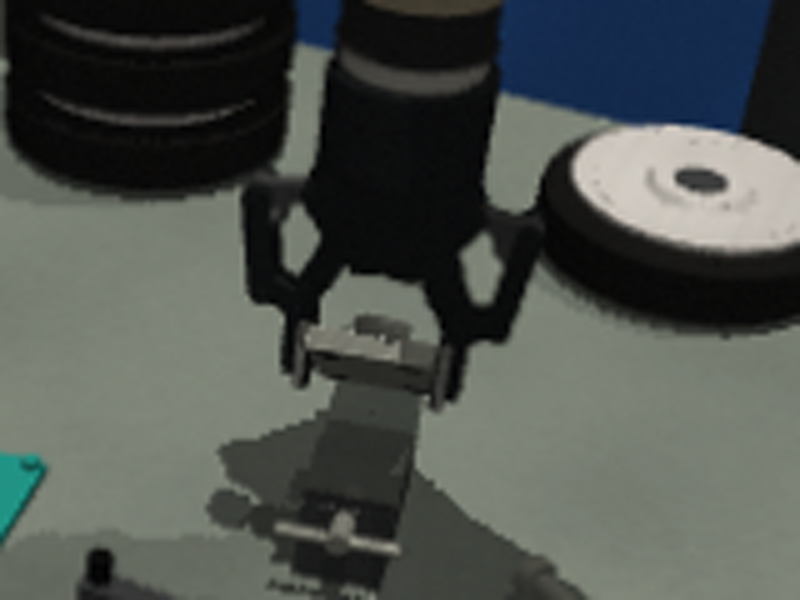

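View pics/w8.png

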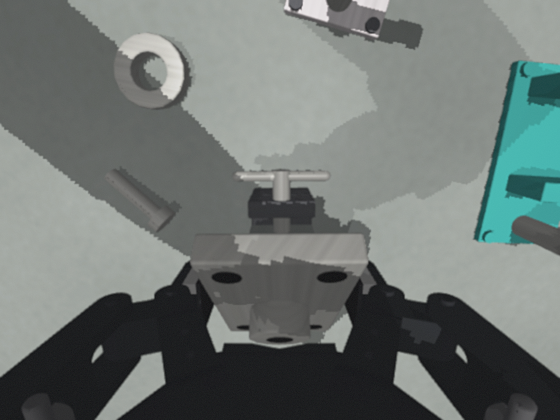

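Run:
```python
from h import *
s=np.array([.521,-.2628]);a=np.radians(12.3);M=np.array([[np.sin(a),-np.cos(a)],[np.cos(a),np.sin(a)]])
def uwz(p): return (np.r_[M@(p[:2]-s),p[2]]*1000).round(1)
w=V('w8');t=np.array([.5112,-.2201,.102+.0216]);print('axis',uwz(t))
c,n,k=plane('w8',[(230,240),(330,240),(325,257),(235,257)]);print('endface',uwz(c),M@n[:2],n[2],k)
for p in [(280,238),(280,259),(280,261),(226,277),(332,277),(280,268),(210,266),(350,266),(280,340)]: print(p,uwz(w.dep(*p)))
c,n,k=plane('w8',[(245,264),(315,264),(312,290),(250,290)]);print('bossface',uwz(c),M@n[:2],n[2],k)
```

```text
axis [-43.8  -0.5 123.6]
endface [-72.   -0.9 150.2] [-0.79417369  0.00659552] 0.6076550396393051 1701
(280, 238) [-74.3  -0.9 146.6]
(280, 259) [-69.4  -1.  153. ]
(280, 261) [-69.3  -1.  154.2]
(226, 277) [-59.3 -20.6 146.5]
(332, 277) [-58.8  17.9 146. ]
(280, 268) [-65.3  -1.  151.4]
(210, 266) [-66.7 -24.5 152.5]
(350, 266) [-66.3  22.6 152.3]
(280, 340) [-20.5  -1.2 132.7]
bossface [-58.9  -0.9 146.1] [0.64040768 0.0044309 ] 0.7680223740290886 1800
```

Measured plate tilt is about 41°, and the low end is centred over the slot. I'll lower it in and swing along the arc toward vertical.

{"method": "servo_tool", "body": {"commands": [[[0,-0.001,-0.012],0],[[0,0,-0.01],0],[[0,0,-0.008],0],[[0.0008,-0.0037,0.003],0],[[0.0008,-0.0037,0.003],0],[[0.0009,-0.0042,0.003],0],[[0.0009,-0.0042,0.003],0],[[0.001,-0.0047,0.0022],0],[[0.001,-0.0047,0.0022],0],[[0,0,0],0]]}}

```text
time_s: 15.95
tool_pos: [0.5171, -0.2472, 0.0894]
ee_rot: [0.001, 0.995, 0.103, 0.001]
contact_force: [-0.1, -0.0, -2.7]
finger_gap: 0.0598
```

```bash
cat >> h.py <<'E'
_s=np.array([.521,-.2628]);_a=np.radians(12.3);M=np.array([[np.sin(_a),-np.cos(_a)],[np.cos(_a),np.sin(_a)]])
def uwz(p): return (np.r_[M@(p[:2]-_s),p[2]]*1000).round(1)
def show(st): print(st['time_s'],st['tool_pos'].round(4),'axis',uwz(st['tool_pos']+[0,0,.0216]),'F',np.round(st['contact_force'],1),'M',np.round(st['moment'],2),'gap',round(st['finger_gap'],4))
E
python3 - <<'E'
from h import *
st=take('wrist','w9');show(st);take('scene','s9');V('s9').crop(130,80,290,200,'s9c')
E
```

```text
15.95 [ 0.5171 -0.2472  0.0894] axis [-16.   -0.5 111. ] F [-0.1 -0.  -2.7] M [ 0.09  0.03 -0.03] gap 0.0598
```

View pics/w9.png

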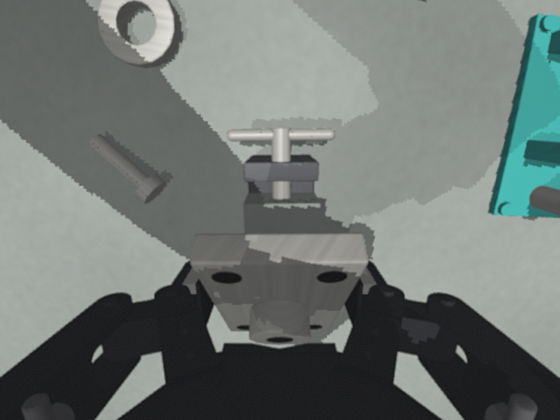

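View pics/s9c.png

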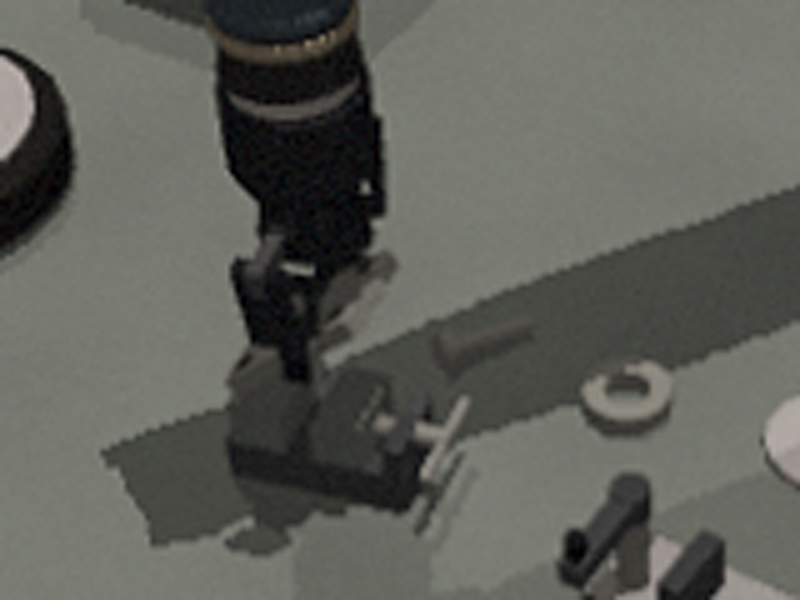

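The end rode up over the right jaw because I raised it too early, and the tilt didn't change. I'll go back, lower into the slot again and push purely sideways. The end can sink into the slot as it turns.

{"method": "servo_tool", "body": {"commands": [[[-0.0031,0.0142,0.002],0],[[-0.0031,0.0142,0],0],[[0,0,-0.009],0],[[0,0,-0.008],0],[[0,0,-0.004],0],[[0.0008,-0.0038,0],0],[[0.0008,-0.0038,0],0],[[0.0008,-0.0038,0],0],[[0.0008,-0.0038,0],0],[[0,0,0],0]]}}

```text
time_s: 17.05
tool_pos: [0.5116, -0.2256, 0.0701]
ee_rot: [-0.009, 0.994, 0.105, -0.001]
contact_force: [-4.8, 17.4, 7.8]
finger_gap: 0.0594
```

Run:
```python
from h import *
st=take('wrist','w10');show(st)
```

```text
17.05 [ 0.5116 -0.2256  0.0701] axis [-38.4  -1.2  91.7] F [-4.8 17.4  7.8] M [3.74 1.11 0.06] gap 0.0594
```

View pics/w10.png

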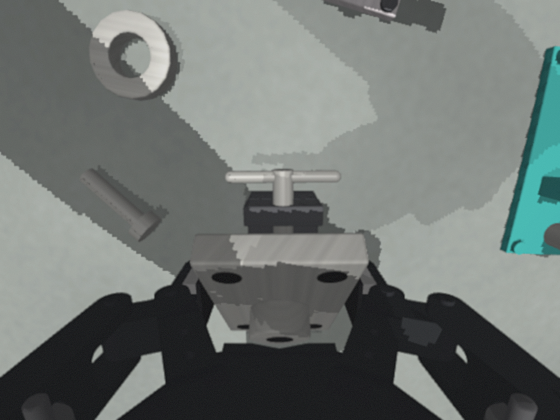

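The slot lip meets the end face square-on, so there's no turning torque: 17 N is acting axially. The packing block's +y end face is a taller free wall, so I'll use that instead. I'll back out and measure the block.

Run:
```python
from h import *
for t in ['s8','d8','s9']:
    Q=V(t).cloud().reshape(-1,3);k=(Q[:,2]>.0245)&(Q[:,2]<.032)&(np.hypot(Q[:,0]-.55,Q[:,1]-.24)<.07)
    r=cv2.minAreaRect((Q[k,:2]*1000).astype(np.float32));print(t,r,k.sum(),np.median(Q[k,2]))
    print(cv2.boxPoints(r).round(1).tolist())
```

```text
s8 ((549.7225341796875, 242.8536376953125), (47.255470275878906, 91.30943298339844), 0.4316580891609192) 545 0.028280075351496792
[[525.7999877929688, 288.29998779296875], [526.4000244140625, 197.0], [573.7000122070312, 197.39999389648438], [573.0, 288.70001220703125]]
d8 ((548.6072998046875, 242.91305541992188), (91.3284683227539, 44.908409118652344), 89.48445129394531) 1033 0.02748612328111877
[[525.7000122070312, 197.5], [570.5999755859375, 197.0], [571.5, 288.3999938964844], [526.5999755859375, 288.79998779296875]]
s9 ((550.8665161132812, 242.87301635742188), (90.79407501220703, 47.796966552734375), 89.53114318847656) 550 0.028320944209420662
[[526.5999755859375, 197.6999969482422], [574.4000244140625, 197.3000030517578], [575.0999755859375, 288.1000061035156], [527.2999877929688, 288.5]]
```

{"method": "servo_tool", "body": {"commands": [[[-0.0016,0.0076,0.004],0],[[0,0,0.03],0],[[0,0,0.04],-0.05],[[0.002,0.03,0.03],-0.05],[[0.002,0.045,0],-0.05],[[0.002,0.045,0],-0.05],[[0.002,0.045,0],-0.05],[[0.002,0.045,0],-0.05],[[0.002,0.045,0],-0.05],[[0.002,0.045,0],-0.05]]}}

```text
time_s: 18.1
tool_pos: [0.5267, 0.0757, 0.1743]
ee_rot: [0.0, 1.0, -0.002, 0.001]
contact_force: [-0.1, 0.3, -3.2]
finger_gap: 0.0598
```

Block centre is (0.549, 0.243), square to the world, with its +y end face at y = 0.288.

{"method": "servo_tool", "body": {"commands": [[[0.003,0.035,0],0],[[0.003,0.04,0],0],[[0.003,0.04,0],0],[[0.003,0.04,0],0],[[0.003,0.04,0],0],[[0.003,0.04,-0.01],0],[[0.003,0.039,-0.035],0],[[0.001,0,-0.035],0],[[0,0,-0.025],0],[[0,0,0],0]]}}

```text
time_s: 19.1
tool_pos: [0.5447, 0.345, 0.0642]
ee_rot: [0.003, 1.0, -0.001, -0.005]
contact_force: [-0.7, -1.2, -4.0]
finger_gap: 0.0593
```

```bash
cat >> h.py <<'E'
def tilt(tag):  # short-end face fit -> phi
    c,n,k=plane(tag,[(230,240),(330,240),(325,257),(235,257)]);c2,n2,k2=plane(tag,[(245,266),(315,266),(312,290),(250,290)])
    print('endface',c.round(4),n.round(2),k,'bossface',c2.round(4),n2.round(2),k2)
E
python3 - <<'E'
from h import *
st=take('wrist','w11');take('side','d11');show(st);print(st['ee_rot']);tilt('w11')
V('d11').crop(100,200,300,350,'d11c')
E
```

```text
19.1 [0.5447 0.345  0.0642] axis [-588.8  152.7   85.8] F [-0.7 -1.2 -4. ] M [-0.07  0.11  0.02] gap 0.0593
[ 2.58046694e-03  9.99986077e-01 -9.19188511e-04 -4.51027163e-03]
endface [0.5445 0.3733 0.1122] [0.01 0.8  0.6 ] 1706 bossface [0.5447 0.3594 0.1076] [ 0.01 -0.64  0.77] 1670
```

View pics/d11c.png

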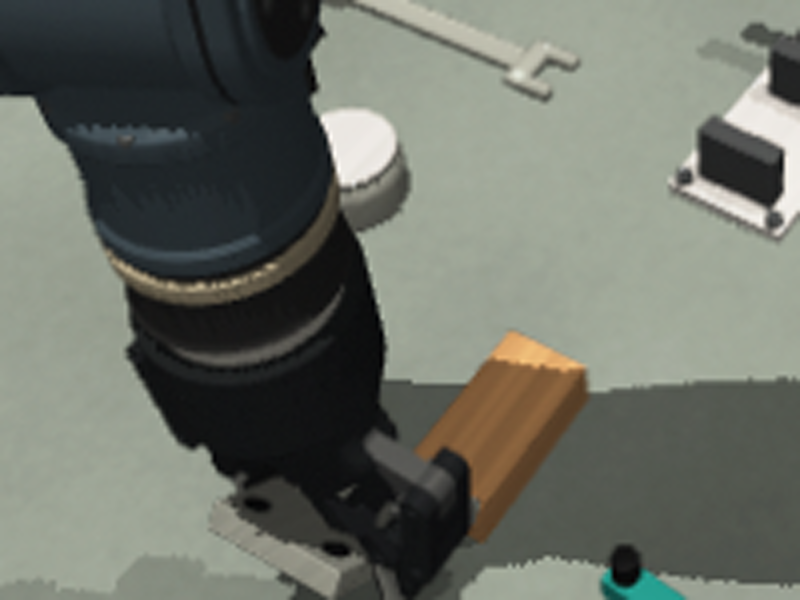

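View pics/w11.png

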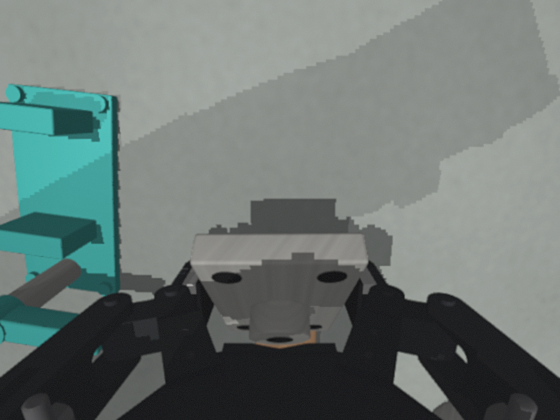

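{"method": "servo_tool", "body": {"commands": [[[0.002,0,-0.015],0],[[0.002,0,-0.012],0],[[0,0,-0.006],0],[[0,-0.006,0],0],[[0,-0.005,0],0],[[0,-0.004,0.001],0],[[0,-0.004,0.002],0],[[0,-0.004,0.002],0],[[0,0,0],0],[[0,0,0],0]]}}

```text
time_s: 20.2
tool_pos: [0.5513, 0.3291, 0.0456]
ee_rot: [-0.006, 1.0, 0.0, 0.0]
contact_force: [-4.1, 10.1, 2.0]
finger_gap: 0.0596
```

Run:
```python
from h import *
st=take('wrist','w12');show(st);tilt('w12')
```

```text
20.2 [0.5513 0.3291 0.0456] axis [-571.9  155.7   67.2] F [-4.1 10.1  2. ] M [ 2.33  1.02 -0.18] gap 0.0596
endface [0.5507 0.3488 0.0742] [ 0.   -0.94  0.34] 1718 bossface [0.5508 0.3464 0.0972] [ 0.   -0.73  0.69] 1431
```

View pics/w12.png

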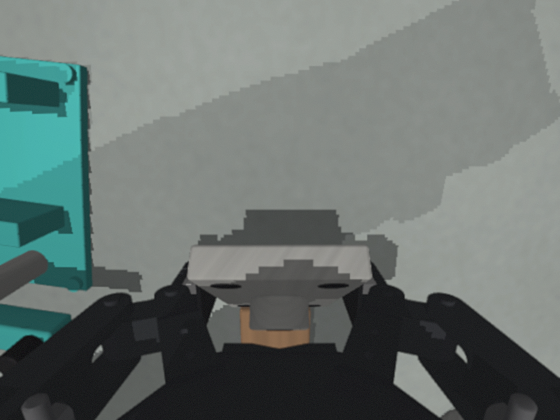

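Turning well: the tilt is about 55° now. I'll carry on past vertical.

{"method": "servo_tool", "body": {"commands": [[[0,-0.0045,0.0015],0],[[0,-0.0045,0.0015],0],[[0,-0.0045,0.0015],0],[[0,-0.0045,0.001],0],[[0,-0.0045,0.001],0],[[0,-0.0045,0.0005],0],[[0,-0.0045,0],0],[[0,-0.0045,0],0],[[0,-0.0045,0],0],[[0,0,0],0]]}}

```text
time_s: 21.25
tool_pos: [0.5532, 0.29, 0.0542]
ee_rot: [-0.008, 1.0, 0.001, 0.002]
contact_force: [-2.6, 11.5, 3.8]
finger_gap: 0.0592
```

Run:
```python
from h import *
st=take('wrist','w13');take('side','d13');take('scene','s13');show(st)
V('d13').crop(120,220,320,370,'d13c');V('s13').crop(300,150,460,270,'s13c')
```

```text
21.25 [0.5532 0.29   0.0542] axis [-533.3  149.2   75.8] F [-2.6 11.5  3.8] M [2.97 0.67 0.03] gap 0.0592
```

View pics/w13.png

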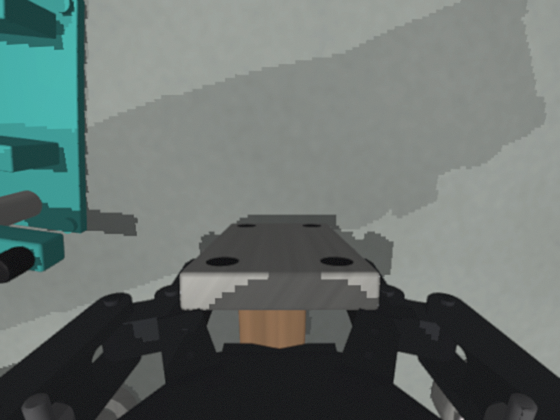

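View pics/s13c.png

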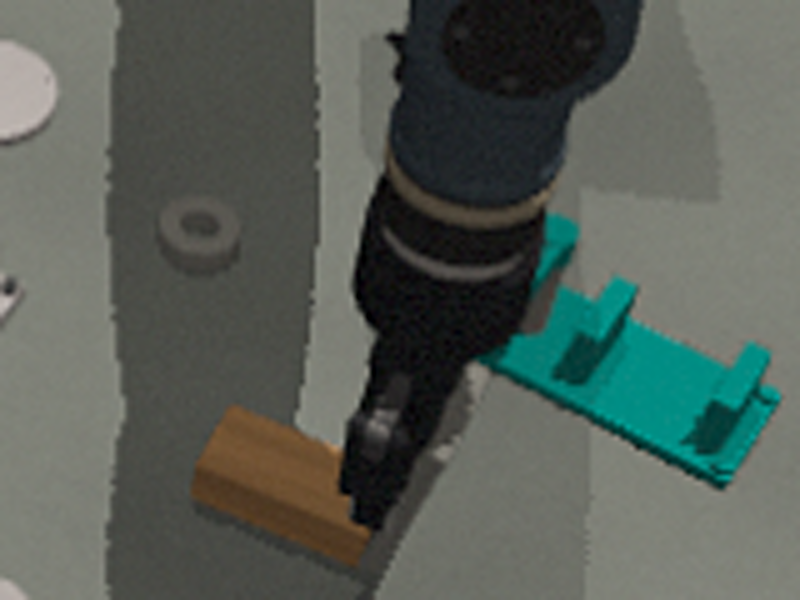

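Now past vertical: the plain face shows at rows 225–270 with the short end face below it. I'll measure the angle.

```bash
cat >> h.py <<'E'
def plain(tag,poly):
    c,n,k=plane(tag,poly);print('plain',c.round(4),n.round(3),k,'tilt from level deg',np.degrees(np.arccos(abs(n[2]))).round(1))
E
python3 - <<'E'
from h import *
plain('w13',[(250,232),(310,232),(310,262),(250,262)])
E
```

```text
plain [0.5524 0.3101 0.0828] [ 0.002 -0.986  0.167] 1888 tilt from level deg 80.4
```

Run:
```python
from h import *
w=V('w13')
for v in range(205,345,6): print(v,w.dep(280,v).round(4))
w.crop(160,190,400,360,'w13c')
```

```text
205 [ 0.553   0.3058 -0.0016]
211 [5.53e-01 3.02e-01 1.00e-04]
217 [ 5.530e-01  2.976e-01 -4.000e-04]
223 [5.530e-01 2.936e-01 5.000e-04]
229 [0.5527 0.303  0.0408]
235 [0.5526 0.3061 0.059 ]
241 [0.5525 0.3083 0.0727]
247 [0.5523 0.311  0.0864]
253 [0.5523 0.3126 0.0959]
259 [0.5522 0.3133 0.1027]
265 [0.5522 0.3142 0.1093]
271 [0.5521 0.3157 0.1164]
277 [0.5521 0.3148 0.1184]
283 [0.5521 0.3124 0.1177]
289 [0.5521 0.3104 0.1177]
295 [0.5521 0.3087 0.1181]
301 [0.5521 0.3069 0.1184]
307 [0.5521 0.3054 0.1193]
313 [0.5529 0.2415 0.0279]
319 [0.553  0.2368 0.0276]
325 [0.553  0.2322 0.0276]
331 [0.553  0.2286 0.0289]
337 [0.553  0.2221 0.0266]
343 [0.553  0.2182 0.0276]
```

View pics/w13c.png

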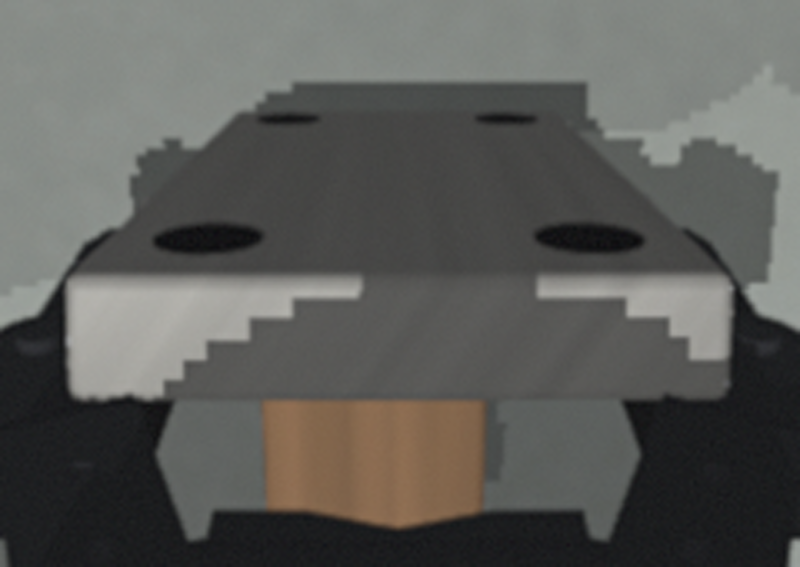

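Run:
```python
from h import *
V('d13').crop(150,250,270,340,'d13c')
w=V('w13')
for v in range(270,330,6): print(v,w.dep(183,v).round(4),w.dep(200,v).round(4),w.dep(352,v).round(4))
```

```text
270 [0.5227 0.3148 0.1142] [0.5281 0.3152 0.115 ] [0.5736 0.3156 0.1157]
276 [0.5236 0.3145 0.1174] [0.5287 0.3146 0.1175] [0.5735 0.3141 0.1167]
282 [0.5236 0.3127 0.1178] [0.5285 0.3126 0.1174] [0.5737 0.312  0.1163]
288 [0.5234 0.3107 0.1178] [0.5286 0.311  0.1182] [0.5733 0.3111 0.1184]
294 [0.5231 0.3085 0.1173] [0.5284 0.3089 0.118 ] [0.5734 0.3093 0.1186]
300 [0.5232 0.307  0.1182] [0.5284 0.3072 0.1185] [0.5735 0.3072 0.1186]
306 [0.5231 0.3052 0.1186] [0.5284 0.3055 0.119 ] [0.5737 0.3051 0.1184]
312 [0.5244 0.3059 0.1227] [0.5289 0.3051 0.1214] [0.5817 0.2842 0.0906]
318 [0.5254 0.3061 0.1258] [0.53   0.3058 0.1254] [0.5818 0.2818 0.0912]
324 [0.5262 0.3061 0.1285] [0.5305 0.3056 0.1277] [0.5818 0.2795 0.0919]
```

View pics/d13c.png

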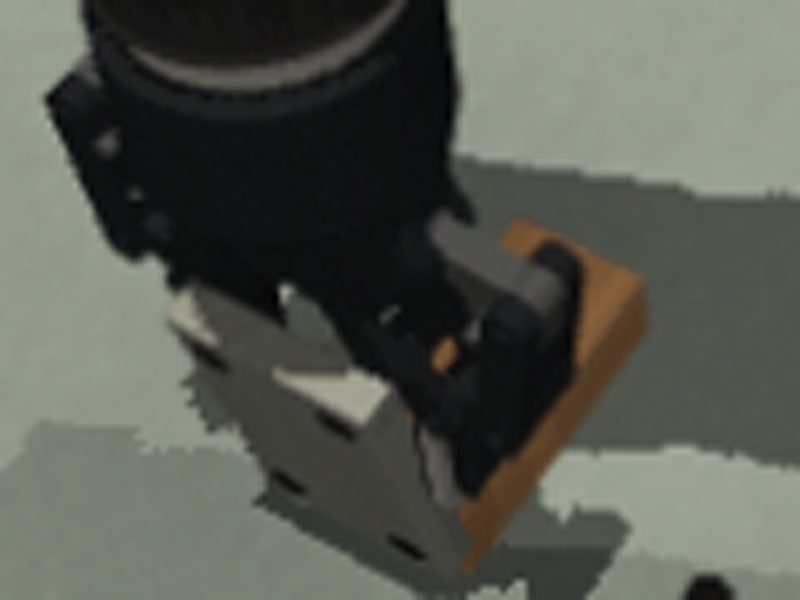

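The plate has slipped sideways toward the pads' edge but is nearly vertical (about 80°, boss facing -y). I'll stiffen the grip, carry it to the vise slot, stand it there and regrip it properly.

{"method": "servo_tool", "body": {"commands": [[[0,0,0],0],[[0,0.003,0],0],[[0,0.003,0.01],0],[[0,0,0.03],0],[[0,0,0.035],0],[[0,0,0.035],0],[[-0.001,-0.015,0.01],0.04],[[-0.003,-0.03,0],0.04],[[-0.003,-0.04,0],0.04],[[-0.003,-0.04,0],0.04]], "newtons": 60}}

```text
time_s: 22.4
tool_pos: [0.5418, 0.1625, 0.1706]
ee_rot: [0.001, 0.999, 0.042, 0.001]
contact_force: [0.1, -0.2, -3.2]
finger_gap: 0.058
```

{"method": "servo_tool", "body": {"commands": [[[-0.003,-0.045,0],0.04],[[-0.003,-0.045,0],0.04],[[-0.003,-0.045,0],0.04],[[-0.003,-0.045,0],0.04],[[-0.003,-0.045,0],0.04],[[-0.003,-0.045,0],0.04],[[-0.003,-0.045,0],0.01],[[-0.002,-0.045,0],0],[[0,-0.035,0],0],[[0,0,0],0]]}}

```text
time_s: 23.4
tool_pos: [0.5178, -0.2364, 0.17]
ee_rot: [0.002, 0.995, 0.103, -0.0]
contact_force: [-0.0, 0.1, -2.8]
finger_gap: 0.0583
```

Run:
```python
from h import *
st=take('wrist','w14');take('scene','s14');show(st);print(np.degrees(np.arctan2(*(rot(st['ee_rot'])[[1,0],0]))))
w=V('w14')
for v in range(205,345,6): print(v,uwz(w.dep(280,v)))
V('s14').crop(110,40,270,200,'s14c')
```

```text
23.4 [ 0.5178 -0.2364  0.17  ] axis [-26.5   2.5 191.6] F [-0.   0.1 -2.8] M [ 0.08  0.04 -0.01] gap 0.0583
11.813526984246092
205 [-25.8   2.2  57.5]
211 [-20.4   2.2  57.7]
217 [-14.8   2.1  57.7]
223 [ 0.6  2.1 28.9]
229 [-38.7   2.1 154.3]
235 [-42.3   2.1 173.1]
241 [-44.9   2.1 187.1]
247 [-48.1   2.1 201.1]
253 [-49.8   2.1 210.7]
259 [-51.1   2.1 218.4]
265 [-53.1   2.1 226.7]
271 [-53.6   2.1 231.8]
277 [-51.9   2.1 232.2]
283 [-50.    2.1 232.4]
289 [-48.3   2.1 232.9]
295 [-46.5   2.1 233.3]
301 [-45.    2.1 234.1]
307 [-43.1   2.  234.3]
313 [124.8   1.3  -0. ]
319 [133.4   1.2  -0.2]
325 [142.4   1.1  -0.7]
331 [149.9   1.1   0.9]
337 [160.    1.   -0.6]
343 [168.4   1.    0.2]
```

View pics/w14.png

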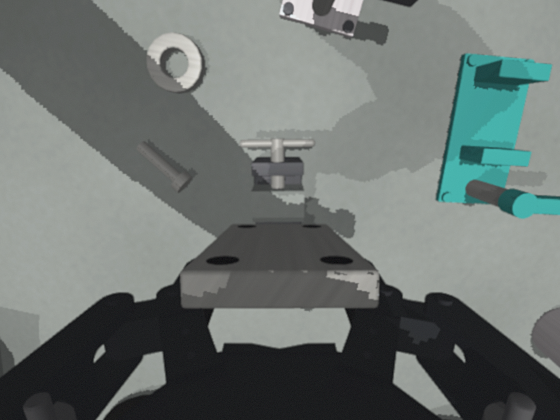

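View pics/s14c.png

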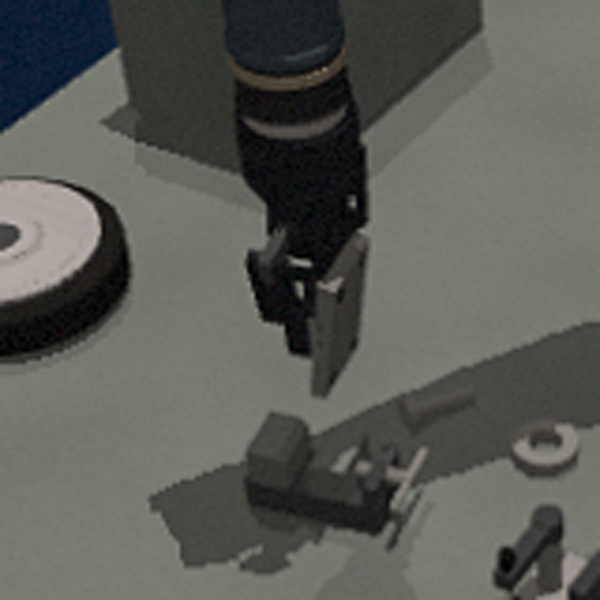

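The plate hangs 11° off vertical with its low corner at u = -34.5 mm. I'll move it over the slot and lower it in.

{"method": "servo_tool", "body": {"commands": [[[0.0022,-0.0148,0],0.015],[[0.002,-0.015,0],0],[[0,0,-0.03],0],[[0,0,-0.03],0],[[0,0,-0.01],0],[[0,0,-0.006],0],[[0,0,-0.006],0],[[0,0,-0.006],0],[[0,0,-0.004],0],[[0,0,0],0]]}}

```text
time_s: 24.5
tool_pos: [0.5249, -0.2629, 0.079]
ee_rot: [0.003, 0.994, 0.11, 0.002]
contact_force: [2.6, -5.2, -1.4]
finger_gap: 0.0583
```

Run:
```python
from h import *
st=take('wrist','w15');take('scene','s15');show(st)
w=V('w15')
for v in range(225,313,6): print(v,uwz(w.dep(280,v)))
V('s15').crop(130,80,270,200,'s15c')
```

```text
24.5 [ 0.5249 -0.2629  0.079 ] axis [  0.9   3.8 100.6] F [ 2.6 -5.2 -1.4] M [-1.25 -0.58 -0.03] gap 0.0583
225 [-10.4   3.3  54. ]
231 [-12.3   3.2  69.2]
237 [-15.7   3.1  86.7]
243 [-18.6   3.  100.8]
249 [-21.9   2.9 114.6]
255 [-23.8   2.9 124.1]
261 [-25.4   2.8 132.1]
267 [-27.    2.8 139.3]
273 [-25.7   2.8 140.6]
279 [-24.    2.8 141.2]
285 [-22.1   2.8 141.3]
291 [-20.5   2.8 142.1]
297 [-18.6   2.8 142.3]
303 [-16.8   2.8 142.7]
309 [83.3  4.3  1. ]
```

View pics/s15c.png

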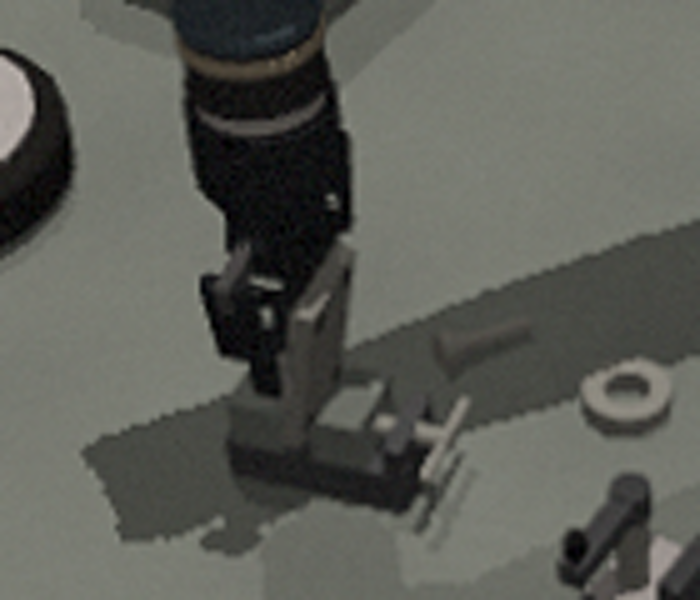

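{"method": "servo_tool", "body": {"commands": [[[-0.001,-0.001,-0.003],0],[[-0.001,-0.001,-0.003],0],[[-0.0005,-0.0005,-0.003],0],[[0,0,-0.003],0],[[0,0,-0.002],0],[[0,0,0],0],[[0,0,0],0],[[0,0,0],0],[[0,0,0],0],[[0,0,0],0]]}}

```text
time_s: 25.6
tool_pos: [0.5223, -0.2662, 0.0656]
ee_rot: [0.003, 0.994, 0.109, 0.002]
contact_force: [1.7, -7.0, 2.6]
finger_gap: 0.0582
```

Run:
```python
from h import *
st=take('wrist','w16');show(st)
w=V('w16')
for v in range(225,313,6): print(v,uwz(w.dep(280,v)))
```

```text
25.6 [ 0.5223 -0.2662  0.0656] axis [ 3.6  0.5 87.2] F [ 1.7 -7.   2.6] M [-1.64 -0.51 -0.07] gap 0.0582
225 [-13.3  -0.   56.7]
231 [-9.2 -0.  54.9]
237 [-12.6  -0.1  72.1]
243 [-15.8  -0.2  87.1]
249 [-19.2  -0.3 101. ]
255 [-21.   -0.4 110.2]
261 [-22.6  -0.4 118.3]
267 [-23.5  -0.4 124.2]
273 [-22.6  -0.4 126.4]
279 [-22.   -0.5 128.8]
285 [-19.4  -0.4 127.7]
291 [-18.3  -0.4 129.2]
297 [-15.8  -0.4 128.6]
303 [-14.4  -0.4 129.6]
309 [37.4  0.3 57.9]
```

The plate is fully down in the slot: its top at 126–129 mm matches 28 + 98. I'll release it there.

{"method": "servo_tool", "body": {"commands": [[[0,0,0],0],[[0,0,0],0],[[0,0,0],0],[[0,0,0],0],[[0,0,0],0],[[0,0,0],0],[[0,0,0.004],0],[[0,0,0.004],0],[[0,0,0],0],[[0,0,0],0]], "hand": 1, "newtons": 20}}

```text
time_s: 26.65
tool_pos: [0.5208, -0.2632, 0.0719]
ee_rot: [0.0, 0.994, 0.11, 0.0]
contact_force: [0.3, 1.4, -0.8]
finger_gap: 0.0855
```

Run:
```python
from h import *
st=take('wrist','w17');take('scene','s17');show(st)
w=V('w17')
for v in range(225,313,6): print(v,uwz(w.dep(280,v)))
for u in (185,200,360,375): print(u,uwz(w.dep(u,275)))
V('s17').crop(130,80,270,200,'s17c')
```

```text
26.65 [ 0.5208 -0.2632  0.0719] axis [ 0.4 -0.3 93.5] F [ 0.3  1.4 -0.8] M [-0.05 -0.01 -0.01] gap 0.0855
225 [-14.8  -0.8  57.8]
231 [-9.4 -0.8 52.8]
237 [-12.5  -0.9  70.2]
243 [-16.3  -0.9  87.3]
249 [-19.9  -1.  102.3]
255 [-22.5  -1.1 113.8]
261 [-23.7  -1.1 121.2]
267 [-23.5  -1.1 125.1]
273 [-21.7  -1.1 125.9]
279 [-19.9  -1.1 126.6]
285 [-17.9  -1.1 126.8]
291 [-15.4  -1.  126.3]
297 [-13.5  -1.  126.9]
303 [34.1 -0.5 58. ]
309 [78.   0.  -0.2]
185 [ -2.2 -43.8  91.9]
200 [-21.2 -26.9 126.7]
360 [-21.6  24.7 126.8]
375 [-4.6 40.9 95.2]
```

View pics/s17c.png

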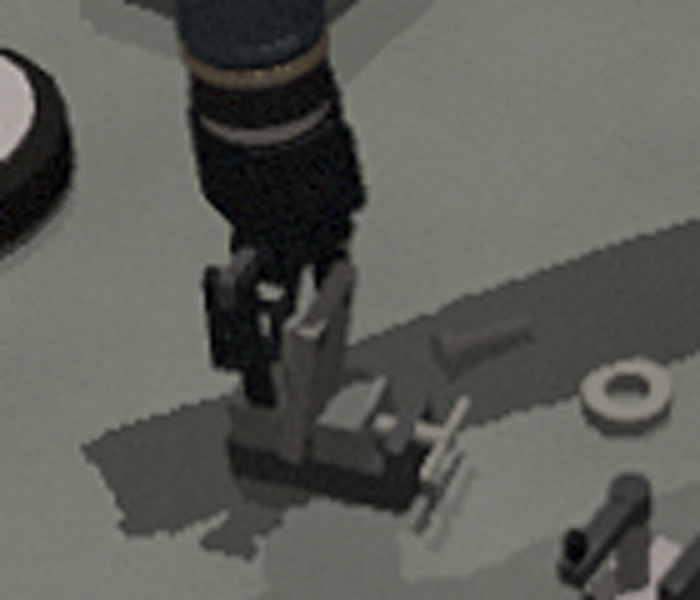

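View pics/w17.png

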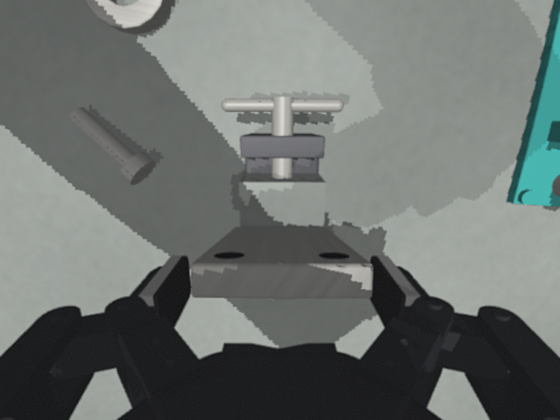

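Run:
```python
from h import *
for t,ax in (('w11',(.345,.0858)),('w12',(.3291,.0672))):
    w=V(t);print(t)
    for v in range(228,312,6):
        p=w.dep(235,v);print(v,(p[1]-ax[0]).round(4),(p[2]-ax[1]).round(4))
```

```text
w11
228 -0.0049 -0.0855
234 0.0316 0.0217
240 0.03 0.0233
246 0.0287 0.0256
252 0.0272 0.0271
258 0.0262 0.0297
264 0.0242 0.0302
270 0.0204 0.0271
276 0.016 0.0232
282 0.0116 0.0199
288 0.0063 0.0153
294 0.0012 0.0114
300 -0.0048 0.0067
306 -0.0116 0.001
w12
228 0.0026 -0.0669
234 -0.0018 -0.0674
240 -0.0061 -0.0677
246 0.0284 0.0273
252 0.027 0.029
258 0.0257 0.0308
264 0.0239 0.0316
270 0.0229 0.0338
276 0.021 0.0343
282 0.0172 0.0313
288 0.01 0.0226
294 -0.0026 0.006
300 -0.0159 -0.0106
306 -0.0368 -0.0374
```

The plate stands in the slot, leaning 11.8° with its boss toward -y. I'll regrip high on it, with the pads about 83 mm above its lower end, for a longer lever.

{"method": "servo_tool", "body": {"commands": [[[-0.0011,0.0051,0.006],0],[[-0.0011,0.0051,0.006],0],[[-0.0011,0.0051,0.005],0],[[0,0,0],0],[[0,0,0],0],[[0,0,0],0],[[0,0,0],0],[[0,0,0],0],[[0,0,0],0],[[0,0,0],0]]}}

```text
time_s: 27.75
tool_pos: [0.5171, -0.2478, 0.0882]
ee_rot: [-0.0, 0.994, 0.11, -0.0]
contact_force: [0.3, 1.0, -0.8]
finger_gap: 0.0853
```

{"method": "servo_tool", "body": {"commands": [[[0,0,0],0],[[0,0,0],0],[[0,0,0],0],[[0,0,0],0],[[0,0,0],0],[[0,0,0],0],[[0,0,0],0],[[0.0008,-0.0039,0.0002],0],[[0.0008,-0.0039,0.0002],0],[[0.0008,-0.0039,0],0]], "hand": -1, "newtons": 20}}

```text
time_s: 28.75
tool_pos: [0.5201, -0.2587, 0.0891]
ee_rot: [-0.001, 0.994, 0.11, 0.001]
contact_force: [0.3, 5.4, 3.0]
finger_gap: 0.0596
```

{"method": "servo_tool", "body": {"commands": [[[0.0008,-0.0039,0],0],[[0.0008,-0.0039,0],0],[[0.0008,-0.0039,0],0],[[0.0008,-0.0039,0],0],[[0.0006,-0.0029,0.0015],0],[[0.0006,-0.0029,0.002],0],[[0.0006,-0.0029,0.002],0],[[0.0006,-0.0029,0.002],0],[[0,0,0],0],[[0,0,0],0]]}}

```text
time_s: 29.75
tool_pos: [0.523, -0.2857, 0.0935]
ee_rot: [-0.002, 0.994, 0.11, -0.003]
contact_force: [-2.0, 5.2, -4.6]
finger_gap: 0.0603
```

Run:
```python
from h import *
st=take('wrist','w18');take('scene','s18');show(st)
w=V('w18')
for v in range(205,345,6): print(v,uwz(w.dep(280,v)))
V('s18').crop(130,80,270,200,'s18c')
```

```text
29.75 [ 0.523  -0.2857  0.0935] axis [ 22.8  -2.9 115.1] F [-2.   5.2 -4.6] M [1.08 0.51 0.01] gap 0.0603
205 [ 0.3 -3.7 64.5]
211 [ 1.6 -3.7 72.7]
217 [ 3.3 -3.6 78.7]
223 [ 4.6 -3.6 85.1]
229 [ 6.1 -3.6 90.2]
235 [ 7.6 -3.6 95. ]
241 [  8.5  -3.5 100.7]
247 [  9.9  -3.5 104.8]
253 [ 10.9  -3.5 109.5]
259 [ 12.1  -3.5 113.3]
265 [ 13.1  -3.5 117.2]
271 [ 13.3  -3.4 122.4]
277 [ 14.5  -3.4 125.1]
283 [ 15.7  -3.4 127.9]
289 [ 16.3  -3.4 131.4]
295 [ 17.4  -3.4 134.1]
301 [ 20.9  -3.4 132.6]
307 [ 24.3  -3.3 131.7]
313 [ 28.   -3.3 130.3]
319 [124.9  -3.    0. ]
325 [131.   -2.9   0.4]
331 [137.3  -2.9   0.7]
337 [145.5  -2.8  -1.2]
343 [151.4  -2.8  -0.2]
```

View pics/s18c.png

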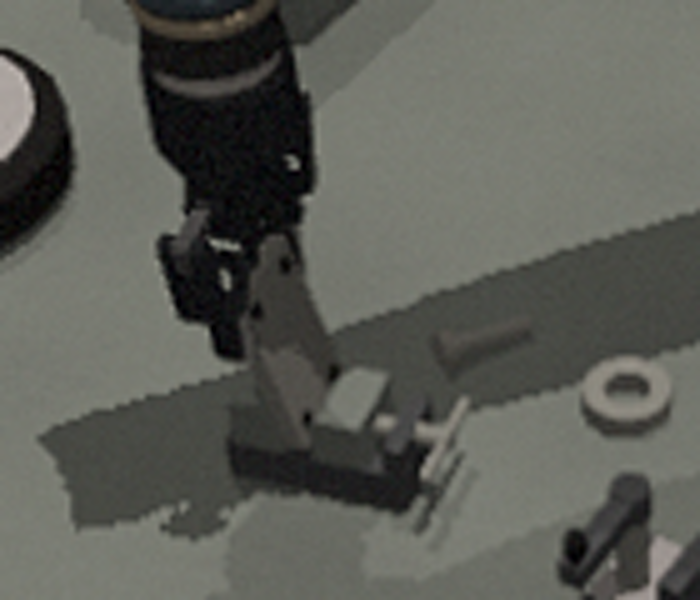

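View pics/w18.png

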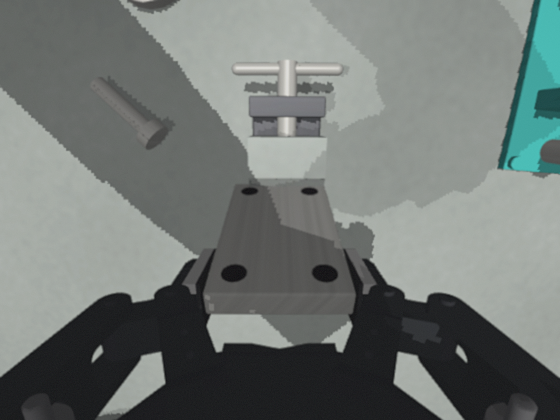

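It swung through vertical to a 14° boss-down lean with only a few newtons, and shifted about 4 mm in the pads. I'll follow the arc over.

{"method": "servo_tool", "body": {"commands": [[[0.0014,-0.0038,0.0005],0],[[0.0014,-0.0038,0],0],[[0.0014,-0.0038,0],0],[[0.0014,-0.0038,-0.001],0],[[0.0014,-0.0038,-0.0015],0],[[0.0009,-0.0039,-0.002],0],[[0.0009,-0.0039,-0.0025],0],[[0.0009,-0.0039,-0.003],0],[[0,0,0],0],[[0,0,0],0]]}}

```text
time_s: 30.85
tool_pos: [0.5354, -0.3183, 0.0871]
ee_rot: [0.001, 0.994, 0.11, 0.001]
contact_force: [-1.6, 1.8, -2.1]
finger_gap: 0.0594
```

Run:
```python
from h import *
st=take('wrist','w19');show(st)
w=V('w19')
for v in range(150,345,8): print(v,uwz(w.dep(280,v)))
```

```text
30.85 [ 0.5354 -0.3183  0.0871] axis [ 57.3   2.3 108.7] F [-1.6  1.8 -2.1] M [0.32 0.35 0.01] gap 0.0594
150 [ 2.6  1.5 62.1]
158 [ 6.4  1.5 67.6]
166 [10.1  1.5 71.7]
174 [13.5  1.5 76.3]
182 [16.9  1.5 80.3]
190 [20.   1.5 84.7]
198 [23.1  1.5 88.7]
206 [26.2  1.5 91.7]
214 [29.3  1.5 94.5]
222 [31.9  1.5 98.5]
230 [ 34.2   1.5 103. ]
238 [ 37.2   1.6 104.9]
246 [ 39.3   1.6 109. ]
254 [ 41.9   1.6 111.4]
262 [ 43.8   1.6 115.2]
270 [ 46.5   1.6 117.2]
278 [ 48.3   1.6 120.6]
286 [ 50.7   1.6 122.6]
294 [ 52.4   1.6 125.7]
302 [ 55.4   1.6 126.6]
310 [ 63.3   1.7 120.4]
318 [154.6   2.7   0.2]
326 [163.6   2.8  -0.6]
334 [171.3   2.8   0.5]
342 [180.8   2.9  -0.3]
```

View pics/w19.png

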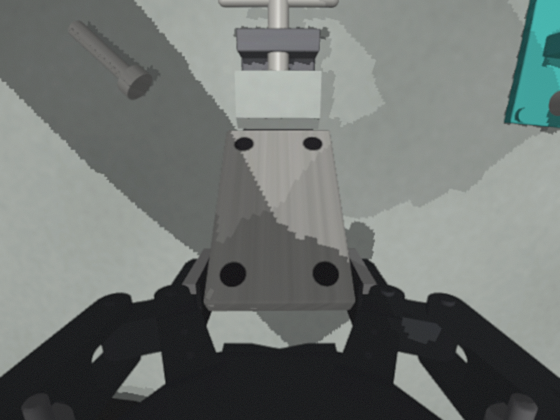

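At 39° past vertical now, with about 8 mm of sideways slip in the pads. I'll continue the arc, pressing down over the right jaw.

{"method": "servo_tool", "body": {"commands": [[[0.0008,-0.0034,-0.0025],0],[[0.0008,-0.0034,-0.003],0],[[0.0006,-0.0029,-0.0037],0],[[0.0006,-0.0029,-0.0037],0],[[0.0006,-0.0029,-0.0037],0],[[0.0005,-0.0022,-0.0047],0],[[0.0005,-0.0022,-0.0047],0],[[0.0005,-0.0022,-0.0047],0],[[0,0,0],0],[[0,0,0],0]]}}

```text
time_s: 31.9
tool_pos: [0.542, -0.3447, 0.0595]
ee_rot: [0.005, 0.994, 0.109, 0.002]
contact_force: [-1.3, -5.1, 5.6]
finger_gap: 0.0596
```

Run:
```python
from h import *
st=take('wrist','w20');show(st)
w=V('w20')
for v in range(150,345,8): print(v,uwz(w.dep(280,v)))
```

```text
31.9 [ 0.542  -0.3447  0.0595] axis [84.5  3.1 81.1] F [-1.3 -5.1  5.6] M [-0.84  0.29  0.12] gap 0.0596
150 [25.5  2.1 81.3]
158 [28.4  2.1 83.2]
166 [31.5  2.2 83. ]
174 [34.6  2.2 83.6]
182 [37.7  2.2 84.1]
190 [40.5  2.2 86. ]
198 [43.5  2.2 87. ]
206 [46.4  2.2 87.9]
214 [49.2  2.2 89.4]
222 [52.7  2.2 88.7]
230 [55.3  2.3 90.8]
238 [58.9  2.3 90.2]
246 [61.6  2.3 91.8]
254 [64.9  2.3 92.1]
262 [67.8  2.3 93.3]
270 [70.9  2.3 94. ]
278 [73.7  2.3 95.4]
286 [76.7  2.3 96.3]
294 [79.7  2.4 97.3]
302 [83.4  2.4 97.3]
310 [85.9  2.4 99. ]
318 [163.3   3.4  -0.4]
326 [170.    3.4   0.5]
334 [177.9   3.5   0.2]
342 [185.8   3.5   0. ]
```

View pics/w20.png

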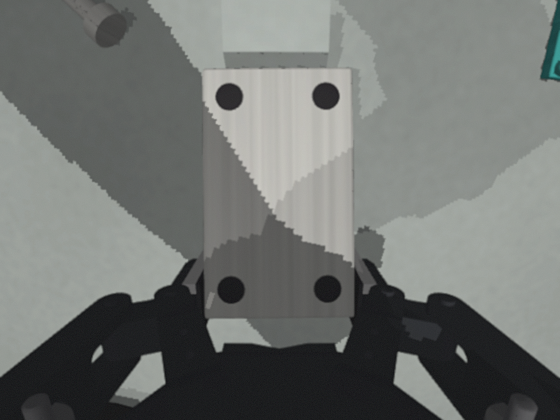

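Nearly level now: boss down, 16° off. The pads are near the plate's end, so I'll rest it boss down on the wooden block and regrip at the middle.

{"method": "servo_tool", "body": {"commands": [[[0,0,0.015],0],[[0,0,0.03],0],[[0,0,0.035],0],[[0,0.015,0.025],-0.04],[[0,0.035,0],-0.04],[[0.001,0.045,0],-0.05],[[0.001,0.045,0],-0.05],[[0.001,0.045,0],-0.05],[[0.001,0.045,0],-0.05],[[0.001,0.045,0],-0.05]], "newtons": 40}}

```text
time_s: 32.95
tool_pos: [0.545, -0.0627, 0.1609]
ee_rot: [0.0, 1.0, 0.023, 0.0]
contact_force: [0.7, -0.6, -3.0]
finger_gap: 0.0592
```

{"method": "servo_tool", "body": {"commands": [[[0.001,0.045,0],-0.05],[[0.001,0.045,0],-0.04],[[0,0.045,0],0],[[0,0.045,0],0],[[0,0.045,0],0],[[0,0.035,0],0],[[0,0.015,0],0],[[0,0,0],0],[[0,0,-0.03],0],[[0,0,0],0]]}}

```text
time_s: 33.95
tool_pos: [0.5441, 0.2085, 0.1265]
ee_rot: [0.002, 1.0, -0.0, -0.004]
contact_force: [-0.4, -0.5, -4.5]
finger_gap: 0.0597
```

Run:
```python
from h import *
st=take('wrist','w21');take('side','d21');show(st);print(np.degrees(np.arctan2(*(rot(st['ee_rot'])[[1,0],0]))))
w=V('w21');T=st['tool_pos']
for v in range(60,330,12): print(v,((w.dep(280,v)-T)*1000).round(1))
for v in (100,290): print([((w.dep(u,v)-T)*1000).round(1) for u in (200,206,212,345,352,358)])
V('d21').crop(130,160,330,310,'d21c')
```

```text
33.95 [0.5441 0.2085 0.1265] axis [-455.5  123.   148.1] F [-0.4 -0.5 -4.5] M [-0.22  0.07  0.01] gap 0.0597
-0.02692993167079049
60 [  -1.4  118.7 -126.8]
72 [-0.5 88.6 12.3]
84 [-0.5 84.  13.1]
96 [-0.5 79.2 14.9]
108 [-0.5 74.6 16.5]
120 [-0.5 70.  17.6]
132 [-0.5 65.4 19.9]
144 [-0.5 60.8 20.5]
156 [-0.5 56.1 20.9]
168 [-0.4 51.7 23.7]
180 [-0.4 47.2 25.2]
192 [-0.4 42.6 26. ]
204 [-0.4 38.2 28. ]
216 [-0.4 33.4 28.4]
228 [-0.4 28.8 29.7]
240 [-0.4 24.8 32.4]
252 [-0.4 19.9 32.7]
264 [-0.3 15.4 34.1]
276 [-0.3 10.6 35. ]
288 [-0.3  6.4 37. ]
300 [-0.3  2.  38.5]
312 [-0.3 -3.4 38.7]
324 [  -1.1 -134.3 -127. ]
[array([ -69.3,   87.6, -126.8]), array([-30. ,  77.8,  15.8]), array([-27.3,  77.7,  17.1]), array([25.4, 77.8, 15.4]), array([  59.6,   87.5, -127. ]), array([  64.4,   87.5, -125.9])]
[array([-30.3,   8.6,  42.6]), array([-29.6,   5.2,  37. ]), array([-27.2,   5.4,  37.2]), array([25.4,  5.3, 36.5]), array([28.2,  5.4, 36.6]), array([29.2,  8.2, 41.3])]
```

View pics/d21c.png

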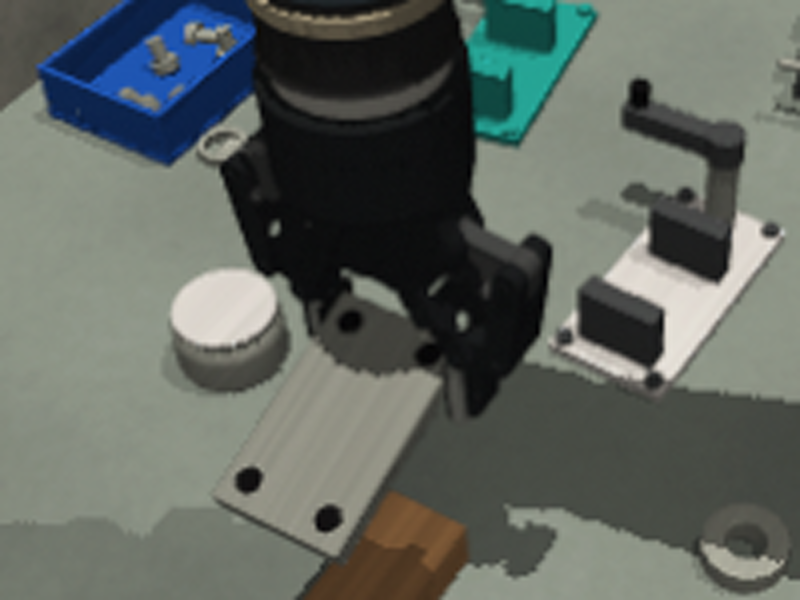

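View pics/w21.png

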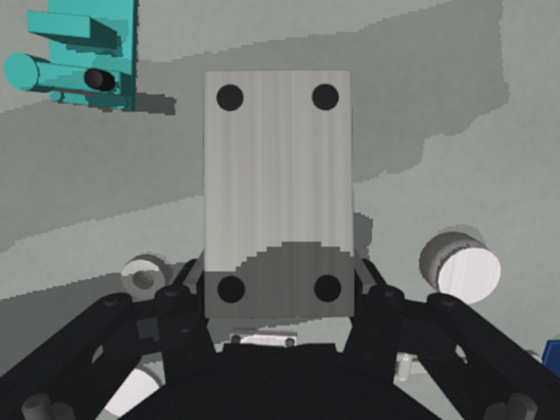

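{"method": "servo_tool", "body": {"commands": [[[0.003,0,-0.02],0],[[0.002,0,-0.025],0],[[0,0,-0.02],0],[[0,0,-0.015],0],[[0,0,-0.01],0],[[0,0,-0.005],0],[[0,0,-0.003],0],[[0,0,0],0],[[0,0,0],0],[[0,0,0],0]], "newtons": 20}}

```text
time_s: 35.05
tool_pos: [0.5525, 0.2108, 0.0341]
ee_rot: [-0.0, 1.0, 0.0, 0.001]
contact_force: [0.2, 0.0, -2.3]
finger_gap: 0.0595
```

Run:
```python
from h import *
st=take('wrist','w22');show(st)
w=V('w22');T=st['tool_pos']
for v in range(60,330,24): print(v,(w.dep(280,v)).round(4))
```

```text
35.05 [0.5525 0.2108 0.0341] axis [-456.1  131.7   55.7] F [ 0.2  0.  -2.3] M [-0.06 -0.03 -0.  ] gap 0.0595
60 [ 5.519e-01  3.126e-01 -1.000e-04]
84 [0.5517 0.2947 0.0481]
108 [0.5517 0.2854 0.0491]
132 [0.5517 0.2761 0.0534]
156 [0.5517 0.267  0.0569]
180 [0.5518 0.2577 0.0579]
204 [0.5518 0.2489 0.062 ]
228 [0.5518 0.24   0.0651]
252 [0.5518 0.2303 0.0661]
276 [0.5518 0.2215 0.0695]
300 [0.5518 0.2126 0.0725]
324 [ 5.523e-01  1.468e-01 -3.000e-04]
```

{"method": "servo_tool", "body": {"commands": [[[-0.002,-0.003,-0.002],0],[[0,0,-0.002],0],[[0,0,-0.002],0],[[0,0,-0.002],0],[[0,0,-0.002],0],[[0,0,-0.002],0],[[0,0,-0.002],0],[[0,0,-0.001],0],[[0,0,0],0],[[0,0,0],0]]}}

```text
time_s: 36.1
tool_pos: [0.5514, 0.2049, 0.0219]
ee_rot: [0.002, 1.0, -0.0, 0.002]
contact_force: [-3.8, -9.4, 12.0]
finger_gap: 0.0595
```

{"method": "servo_tool", "body": {"commands": [[[0,0,0],0],[[0,0,0],0],[[0,0,0],0],[[0,0,0],0],[[0,0,0],0],[[0,0,0],0],[[0,0,0],0],[[0,0,0],0],[[0,0,0],0],[[0,0,0],0]], "hand": 1}}

```text
time_s: 37.1
tool_pos: [0.5498, 0.2076, 0.0181]
ee_rot: [-0.0, 1.0, 0.0, 0.0]
contact_force: [0.7, -0.3, 0.3]
finger_gap: 0.0854
```

Run:
```python
from h import *
st=take('wrist','w23');take('side','d23');show(st)
w=V('w23');T=st['tool_pos']
for v in range(60,330,24): print(v,(w.dep(280,v)).round(4))
Q=w.cloud().reshape(-1,3);k=(Q[:,2]>.045)&(Q[:,2]<.075)&(np.hypot(Q[:,0]-.55,Q[:,1]-.243)<.062)&(abs(Q[:,0]-.55)<.034)
print(cv2.minAreaRect((Q[k,:2]*1000).astype(np.float32)),k.sum(),np.median(Q[k,2]))
V('d23').crop(130,220,290,340,'d23c')
```

```text
37.1 [0.5498 0.2076 0.0181] axis [-453.4  128.4   39.7] F [ 0.7 -0.3  0.3] M [ 0.03 -0.01 -0.01] gap 0.0854
60 [ 0.5491  0.3066 -0.0014]
84 [0.549  0.2889 0.0534]
108 [0.5491 0.2812 0.0535]
132 [0.5491 0.2733 0.0535]
156 [0.5491 0.2652 0.0543]
180 [0.5491 0.2566 0.0538]
204 [0.5491 0.2477 0.0537]
228 [0.5492 0.2385 0.0541]
252 [0.5492 0.2287 0.0539]
276 [0.5492 0.2182 0.0533]
300 [0.5492 0.2073 0.0533]
324 [0.5493 0.1957 0.0531]
((549.538818359375, 243.17181396484375), (60.42159652709961, 100.54402923583984), 0.8259310126304626) 41377 0.053706964078166636
```

View pics/d23c.png

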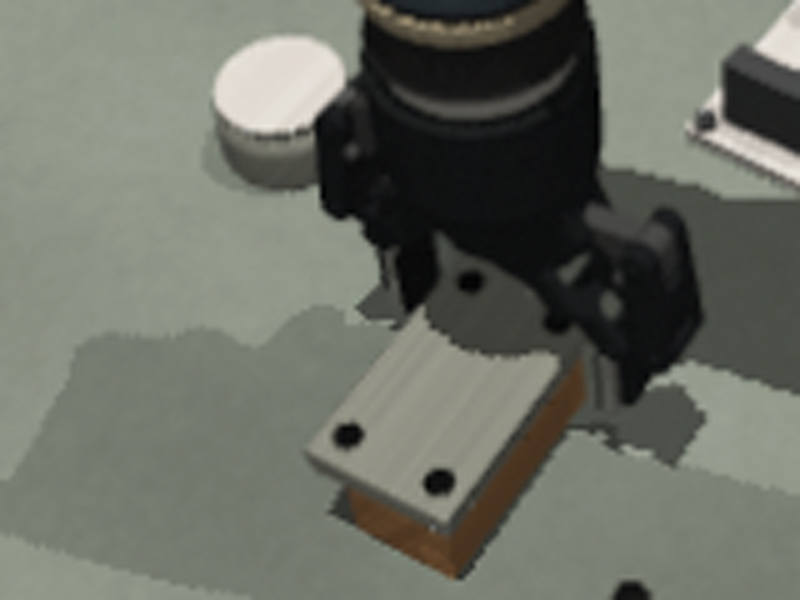

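View pics/w23.png

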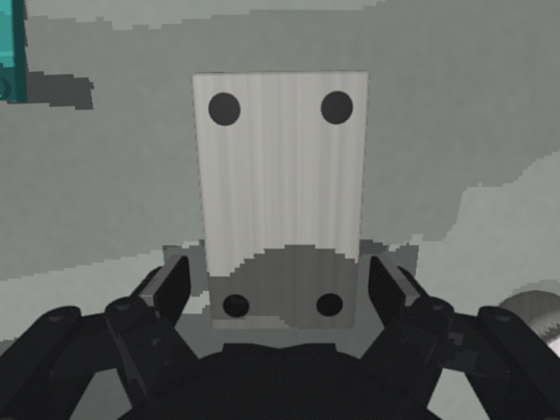

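Excellent: the plate now sits level, boss down, on the block, centre about (0.5495, 0.243), top 0.0537 (expected 0.054). I'll regrip at its middle and use the lift to view the fixture.

{"method": "servo_tool", "body": {"commands": [[[0,0.012,0.004],0.03],[[0,0.012,0.004],0],[[0,0.0115,0.001],0],[[0,0,0],0],[[0,0,0],0],[[0,0,0],0],[[0,0,0],0],[[0,0,0],0],[[0,0,0],0],[[0,0,0],0]], "hand": 0.8}}

```text
time_s: 38.2
tool_pos: [0.5498, 0.2429, 0.0271]
ee_rot: [0.0, 1.0, 0.008, -0.0]
contact_force: [-0.1, 0.0, -0.6]
finger_gap: 0.0768
```

{"method": "servo_tool", "body": {"commands": [[[0,0,0],0],[[0,0,0],0],[[0,0,0],0],[[0,0,0],0],[[0,0,0],0],[[0,0,0],0],[[0,0,0],0],[[0,0,0.015],0],[[0,0,0.03],0],[[0,0,0.035],0]], "hand": -1, "newtons": 35}}

```text
time_s: 39.2
tool_pos: [0.5471, 0.2424, 0.1054]
ee_rot: [0.001, 1.0, 0.008, -0.003]
contact_force: [0.1, -0.5, -2.9]
finger_gap: 0.0592
```

{"method": "servo_tool", "body": {"commands": [[[0,0,0.03],0],[[-0.002,-0.03,0.03],0],[[-0.003,-0.04,0],-0.02],[[-0.003,-0.04,0],-0.02],[[-0.003,-0.03,0],-0.03],[[-0.002,-0.02,0],-0.02],[[-0.002,-0.01,0],0],[[0,0,0],0],[[0,0,0],0],[[0,0,0],0]]}}

```text
time_s: 40.2
tool_pos: [0.5347, 0.0742, 0.167]
ee_rot: [-0.0, 1.0, -0.015, -0.0]
contact_force: [0.8, -0.2, -2.6]
finger_gap: 0.0596
```

Run:
```python
from h import *
st=take('wrist','w24');take('side','d24');take('scene','s24');show(st);print(np.degrees(np.arctan2(*(rot(st['ee_rot'])[[1,0],0]))))
w=V('w24');T=st['tool_pos']
for v in range(120,345,16): print(v,((w.dep(280,v)-T)*1000).round(1))
V('d24').crop(180,120,380,270,'d24c')
```

```text
40.2 [0.5347 0.0742 0.167 ] axis [-326.4   85.2  188.6] F [ 0.8 -0.2 -2.6] M [ 0.03 -0.02 -0.03] gap 0.0596
-1.6685688409059911
120 [   1.8   71.8 -166.3]
136 [   1.4   56.3 -167.5]
152 [   0.9   40.4 -167.4]
168 [   0.5   24.1 -167.5]
184 [ 0.7 45.7 26.4]
200 [ 0.5 39.3 26.7]
216 [ 0.3 32.5 26. ]
232 [ 0.1 25.5 25.8]
248 [-0.1 18.5 26. ]
264 [-0.3 11.  25.6]
280 [-0.5  4.1 26.9]
296 [-0.7 -4.  26.3]
312 [ -0.9 -12.3  26.2]
328 [ -1.1 -20.7  26.2]
344 [ -1.4 -29.2  26.5]
```

View pics/w24.png

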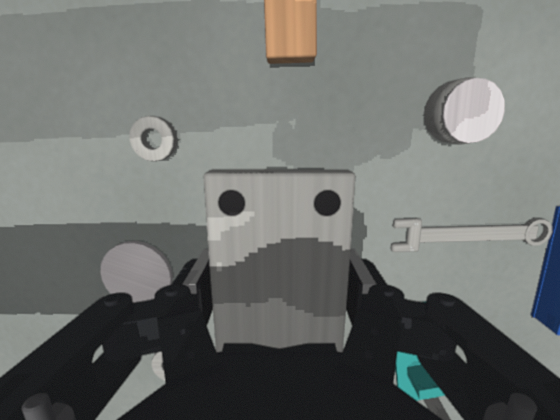

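View pics/d24c.png

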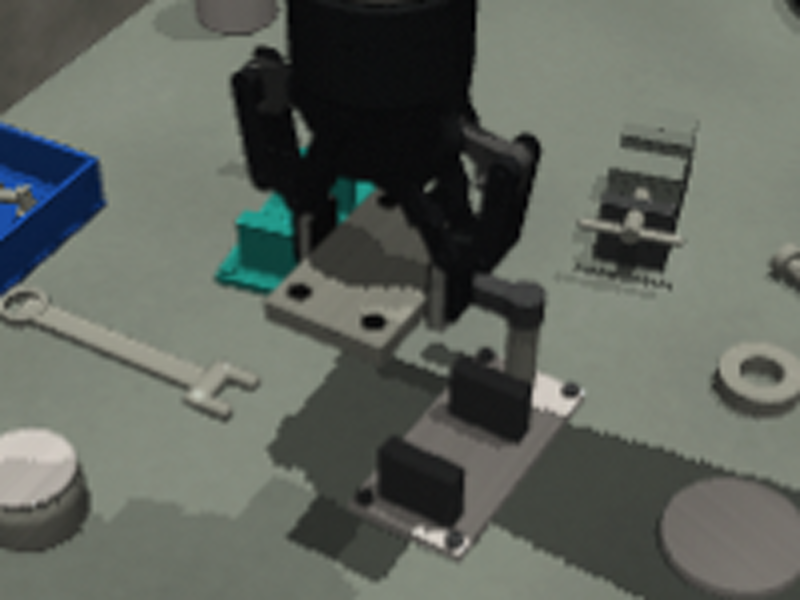

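The plate is held level at its middle (top at TCP + 26 mm). Now to get the fixture's pose precisely from its bars and base in several frames.

Run:
```python
from h import *
def rect(Q): c,s,a=cv2.minAreaRect((Q[:,:2]*1000).astype(np.float32));return np.round(c,1),np.round(s,1),round(a,1),len(Q)
for t in ['scene0','side0','s4','d4','d5','s5','s8','d8','s13','d13','d23','s17']:
    Q=V(t).cloud().reshape(-1,3);r=np.hypot(Q[:,0]-.524,Q[:,1])
    k=(Q[:,2]>.0415)&(Q[:,2]<.048)&(r<.075)
    B=Q[k];m=np.array([0.,0])
    L=B[B[:,1]>.015];Rr=B[(B[:,1]<-.015)&(B[:,1]>-.05)]
    if len(L)>20 and len(Rr)>20:
        cl,cr=rect(L),rect(Rr);c=(cl[0]+cr[0])/2;d=cl[0]-cr[0];print(t,cl,cr,'nest',c.round(1),'dist',np.hypot(*d).round(1),'axis',np.degrees(np.arctan2(d[1],d[0])).round(1))
    k=(Q[:,2]>.072)&(Q[:,2]<.081)&(np.hypot(Q[:,0]-.545,Q[:,1]+.06)<.07)
    kn=Q[(Q[:,2]>.0885)&(Q[:,2]<.097)&(np.hypot(Q[:,0]-.545,Q[:,1]+.06)<.07)]
    print('   arm',rect(Q[k]) if k.sum()>10 else None,'knob',np.median(kn,0).round(4) if len(kn)>3 else None)
```

```text
scene0 (array([527.6,  48.2]), array([14.7, 46.9]), 88.3, 72) (array([523.1, -25.2]), array([15.3, 51.2]), 88.9, 67) nest [525.4  11.5] dist 73.5 axis 86.5
   arm (array([547.7, -59.7]), array([73.6, 21.3]), 5.3, 128) knob [ 0.5767 -0.0614  0.0926]
side0 (array([526.1,  49.8]), array([15.5, 46.1]), 85.9, 119) (array([522.2, -23.2]), array([15.7, 45.2]), 88.6, 104) nest [524.2  13.3] dist 73.1 axis 86.9
   arm (array([545.1, -60.6]), array([22.7, 71.2]), 86.2, 183) knob [ 0.5745 -0.0575  0.0912]
s4 (array([527.3,  48.4]), array([14.3, 46.2]), 88.5, 75) (array([522.3, -24.9]), array([16. , 45.9]), 84.0, 80) nest [524.8  11.8] dist 73.5 axis 86.1
   arm (array([547.2, -59.2]), array([73.6, 23.1]), 5.4, 131) knob [ 0.5783 -0.061   0.0927]
d4 (array([526.2,  50. ]), array([15.5, 45.8]), 86.6, 124) (array([521.7, -32.8]), array([32.7, 46.1]), 86.8, 107) nest [524.    8.6] dist 82.9 axis 86.9
   arm (array([545.5, -61.1]), array([24.5, 71.7]), 87.2, 185) knob [ 0.5741 -0.0569  0.0917]
d5 (array([526.4,  50.3]), array([16.6, 45.7]), 87.3, 122) (array([522.2, -23.4]), array([16.3, 45.2]), 86.
[... 1165 characters left out ...]
7.1]), 86.4, 118) (array([522.2, -23.8]), array([15.3, 45.3]), 87.1, 106) nest [524.2  13.2] dist 74.2 axis 87.0
   arm (array([545.9, -60.8]), array([22.8, 71.7]), 87.7, 184) knob [ 0.5744 -0.057   0.0917]
d23 (array([526.2,  50.1]), array([15.8, 46.6]), 87.8, 121) (array([522.4, -32.7]), array([34. , 45.3]), 89.4, 103) nest [524.3   8.7] dist 82.9 axis 87.4
   arm (array([546.2, -57.2]), array([72.5, 22. ]), 4.2, 185) knob [ 0.5747 -0.057   0.0918]
s17 (array([528.2,  48.9]), array([16.3, 47.7]), 88.1, 72) (array([523. , -25.1]), array([17. , 48.4]), 89.6, 74) nest [525.6  11.9] dist 74.2 axis 86.0
   arm (array([547.4, -60.2]), array([76. , 21.8]), 2.4, 121) knob [ 0.5778 -0.0616  0.092 ]
```

Nest estimate is (0.5225, 0.0124), axis yaw -3.2°, clamp about 0.09 rad (open). I'll move over it and descend to just above the bars.

{"method": "servo_tool", "body": {"commands": [[[-0.003,-0.02,0],-0.02],[[-0.004,-0.022,0],-0.02],[[-0.0052,-0.0207,0],-0.01],[[0,0,-0.02],0],[[0,0,-0.035],0],[[0,0,-0.03],0],[[0,0,-0.02],0],[[0,0,-0.01],0],[[0,0,0],0],[[0,0,0],0]]}}

```text
time_s: 41.35
tool_pos: [0.5234, 0.0106, 0.0531]
ee_rot: [0.0, 1.0, -0.028, 0.001]
contact_force: [0.9, 0.3, -2.1]
finger_gap: 0.0594
```

Run:
```python
from h import *
st=take('wrist','w25');take('side','d25');take('scene','s25');show(st);print(np.degrees(np.arctan2(*(rot(st['ee_rot'])[[1,0],0]))))
w=V('w25');T=st['tool_pos']
w.crop(160,140,400,350,'w25c');V('d25').crop(230,160,350,260,'d25c');V('s25').crop(220,140,320,230,'s25c')
for t in ('d25','s25'):
    Q=V(t).cloud().reshape(-1,3);z=T[2]+.0262
    k=(abs(Q[:,2]-z)<.004)&(np.hypot(Q[:,0]-.5225,Q[:,1]-.012)<.062);B=Q[k];print(t,cv2.minAreaRect((B[:,:2]*1000).astype(np.float32)),len(B),np.median(B[:,2]))
```

```text
41.35 [0.5234 0.0106 0.0531] axis [-266.6   60.6   74.7] F [ 0.9  0.3 -2.1] M [ 0.01 -0.03 -0.01] gap 0.0594
-3.2320519318911276
d25 ((522.6901245117188, 17.914470672607422), (85.30718231201172, 97.28130340576172), 9.987333297729492) 808 0.07947165731188655
s25 ((530.00537109375, 9.881465911865234), (100.1052017211914, 80.33493041992188), 84.56134033203125) 399 0.08063759967437811
```

View pics/d25c.png

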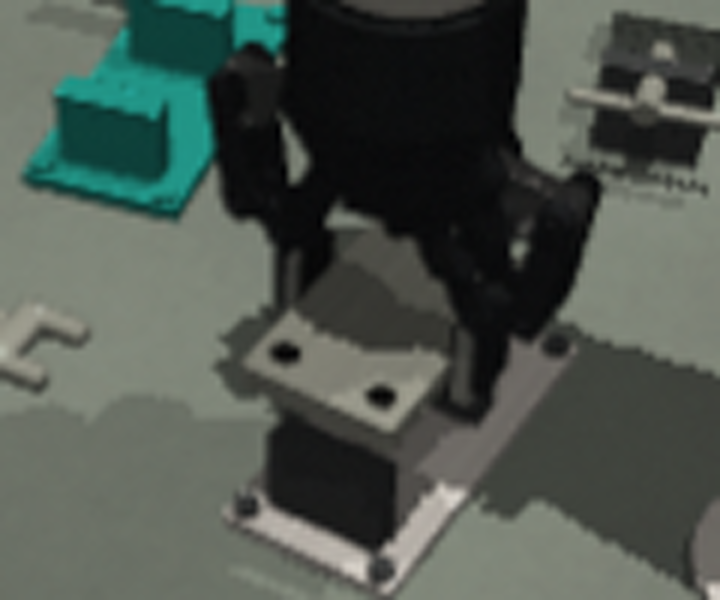

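View pics/s25c.png

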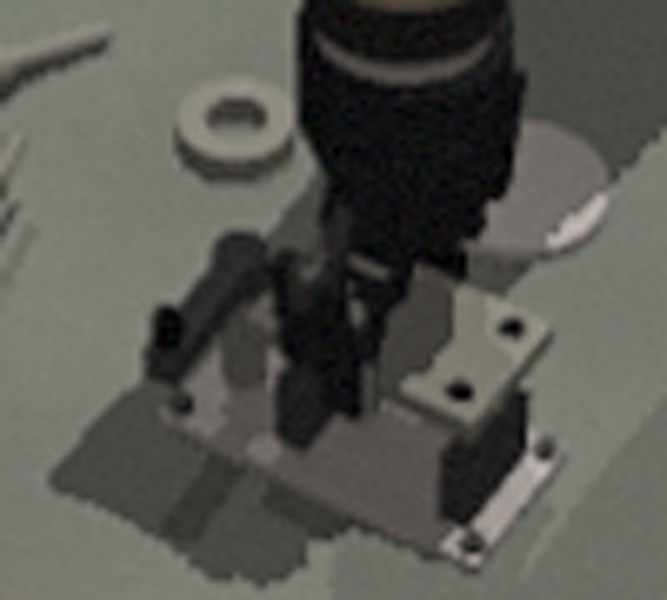

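View pics/w25c.png

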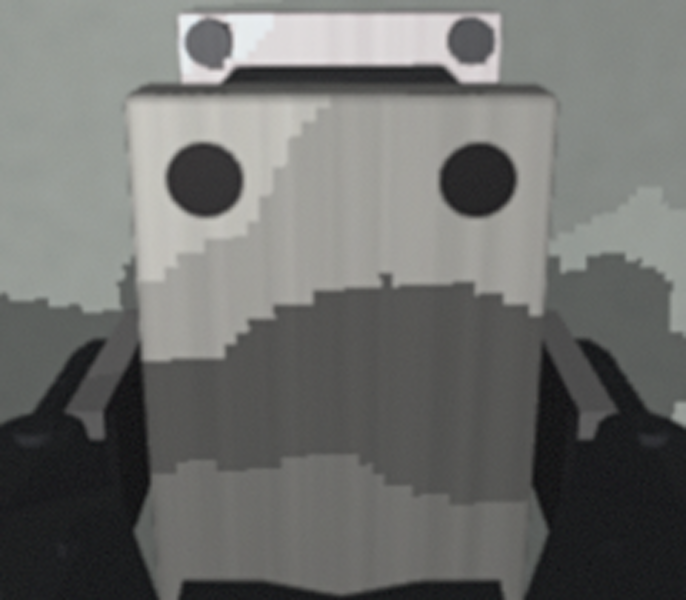

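Run:
```python
from h import *
w=V('w25')
k=240/686
for n,(a,b) in dict(baseTL=(180,14),baseTR=(499,13)).items():
    print(n,w.at(160+a*k,140+b*k,.008).round(4),w.dep(160+a*k+(2 if 'L' in n else -2),140+(b+8)*k).round(4))
for n,(a,b) in dict(pTL=(129,95),pTR=(554,95)).items(): print(n,w.at(160+a*k,140+b*k,.0531+.0262).round(4))
v=V('side0')
# base corners in side image: estimate base left-end edge midpoint & nest in same frame
Q=v.cloud().reshape(-1,3);kk=(Q[:,2]>.004)&(Q[:,2]<.012)&(np.hypot(Q[:,0]-.524,Q[:,1]+.003)<.09);B=Q[kk]
a=np.radians(86.8);L=(B[:,:2]*1000-[524.2,13.3])@[np.cos(a),np.sin(a)];print('base along from nest',np.percentile(L,[1,99]))
```

```text
baseTL [0.4913 0.0683 0.008 ] [0.4923 0.0665 0.0078]
baseTR [0.5594 0.0647 0.008 ] [0.5581 0.0631 0.0083]
pTL [0.4965 0.0621 0.0793]
pTR [0.5541 0.0588 0.0793]
base along from nest [-87.9479591   54.69469547]
```

In the wrist frame the base's left end puts the nest at about (0.522, 0.010), and the plate centre is at (0.5225, 0.0106). They agree within 2 mm, so I'll lower it gently.

{"method": "servo_tool", "body": {"commands": [[[0,0.001,-0.005],0],[[0,0,-0.005],0],[[0,0,-0.004],0],[[0,0,-0.003],0],[[0,0,-0.002],0],[[0,0,-0.0015],0],[[0,0,-0.001],0],[[0,0,-0.001],0],[[0,0,0],0],[[0,0,0],0]]}}

```text
time_s: 42.5
tool_pos: [0.5226, 0.0114, 0.0304]
ee_rot: [0.0, 1.0, -0.028, 0.0]
contact_force: [-3.3, -0.3, 4.1]
finger_gap: 0.0595
```

Contact shows about 6 N on the bars. Releasing.

{"method": "servo_tool", "body": {"commands": [[[0,0,0],0],[[0,0,0],0],[[0,0,0],0],[[0,0,0],0],[[0,0,0],0],[[0,0,0],0],[[0,0,0.01],0],[[0,0,0.03],0],[[0,0,0.04],0],[[0,0,0.04],0]], "hand": 1}}

```text
time_s: 43.5
tool_pos: [0.5221, 0.0115, 0.151]
ee_rot: [-0.0, 1.0, -0.028, -0.0]
contact_force: [0.7, 0.7, 0.3]
finger_gap: 0.0857
```

Run:
```python
from h import *
st=take('wrist','w26');take('side','d26');take('scene','s26');show(st)
V('d26').crop(230,160,350,260,'d26c');V('s26').crop(220,150,320,230,'s26c')
for t in ('w26','d26','s26'):
    Q=V(t).cloud().reshape(-1,3);k=(Q[:,2]>.052)&(Q[:,2]<.0615)&(np.hypot(Q[:,0]-.5225,Q[:,1]-.012)<.063);B=Q[k]
    print(t,cv2.minAreaRect((B[:,:2]*1000).astype(np.float32)),len(B),np.median(B[:,2]))
    A=np.c_[B[:,:2],np.ones(len(B))];print(np.linalg.lstsq(A,B[:,2],rcond=None)[0])
w=V('w26')
```

```text
43.5 [0.5221 0.0115 0.151 ] axis [-267.7   59.5  172.6] F [0.7 0.7 0.3] M [-0.04 -0.04 -0.06] gap 0.0857
w26 ((521.2086181640625, 5.337425231933594), (111.91163635253906, 59.384403228759766), 86.80687713623047) 8389 0.05679621487496728
[-0.00074005 -0.00086826  0.05717729]
d26 ((522.7001342773438, 6.771068572998047), (113.6268310546875, 60.89901351928711), 86.18934631347656) 981 0.05612578453621142
[ 0.00114965 -0.00311724  0.0555073 ]
s26 ((524.4093627929688, 10.255420684814453), (101.78633880615234, 64.05262756347656), 85.08101654052734) 732 0.05743405803967411
[-0.01257755 -0.00196174  0.06400966]
```

View pics/w26.png

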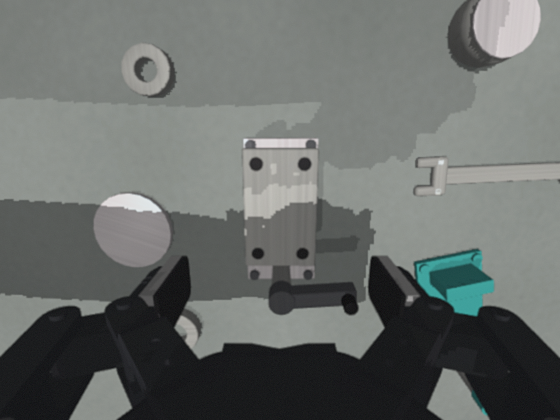

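View pics/s26c.png

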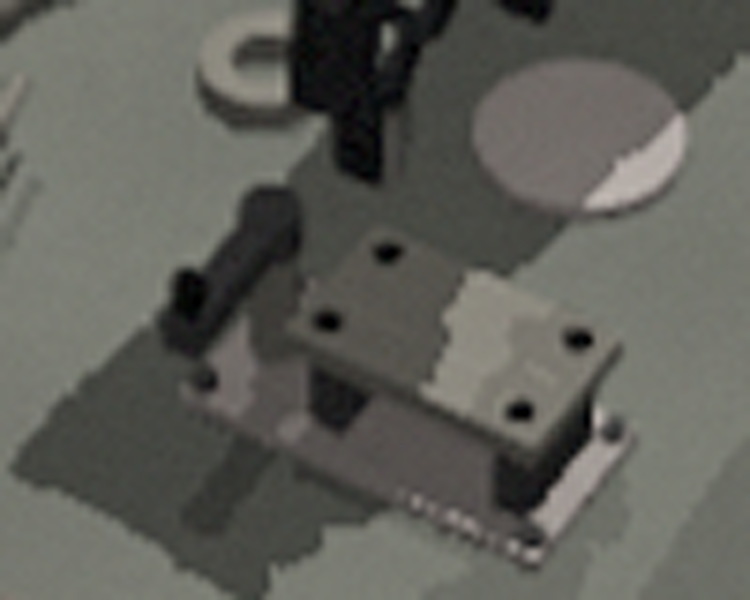

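View pics/d26c.png

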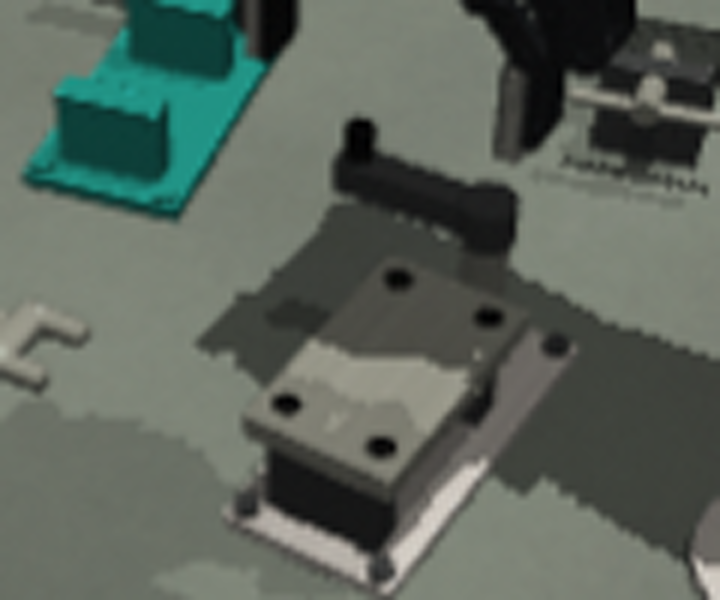

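The plate lies flat at z = 0.057, as expected. I'll check its centring against the base and pivot in the wrist image.

Run:
```python
from h import *
w=V('w26');w.crop(200,110,400,330,'w26c')
```

```text
(no output)
```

View pics/w26c.png

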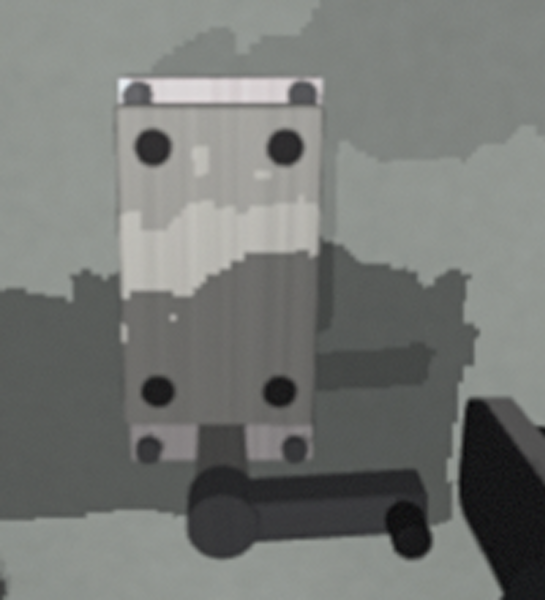

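Run:
```python
from h import *
w=V('w26');k=1/2.727
f=lambda a,b,h:w.at(200+a*k,110+b*k,h)[:2]*1000
P=np.array([f(*p,.057) for p in [(118,106),(323,106),(125,424),(314,424)]])
B=np.array([f(*p,.008) for p in [(118,79),(323,78),(131,461),(312,459)]])
hub=f(222,526,.078);kn=f(412,544,.093)
top=(P[0]+P[1])/2;bot=(P[2]+P[3])/2;print('plate',P.mean(0),np.linalg.norm(top-bot),np.linalg.norm(P[0]-P[1]),'ax',np.degrees(np.arctan2(*(top-bot)[::-1])))
bt=(B[0]+B[1])/2;bb=(B[2]+B[3])/2;ax=(bt-bb)/np.linalg.norm(bt-bb);print('base',B.mean(0),np.linalg.norm(bt-bb),np.linalg.norm(B[0]-B[1]),'ax',np.degrees(np.arctan2(ax[1],ax[0])))
print('hub',hub,'nest from hub',hub+73*ax,'from base left end-56.5',bt-56.5*ax,'knob',kn,'r',np.linalg.norm(kn-hub))
d=kn-hub;fy=np.degrees(np.arctan2(ax[1],ax[0]))-90;print('clamp deg',np.degrees(np.arctan2(d[1],d[0]))-fy)
print('tcp',read_state()['tool_pos'])
```

```text
plate [522.27295756  11.40780171] 98.98812761849761 58.113450595156976 ax 86.69770640896824
base [521.89000323  -5.89918695] 144.09203332684086 69.58157005430614 ax 87.03190674103526
hub [518.83948843 -61.21441938] nest from hub [522.61941629  11.68765292] from base left end-56.5 [522.69497339   9.62597512] knob [572.41671095 -60.37056083] r 53.58386762366979
clamp deg 3.870445671489051
tcp [0.52565798 0.01107707 0.15470773]
```

Plate centre (522.3, 11.4) mm against nest (522.6, ~11) mm, angle within 0.5°: step 1 looks met. Clamp is at about 0.07 rad, pivot (0.519, -0.061). I'll shut the hand and go behind the arm.

{"method": "servo_tool", "body": {"commands": [[[0.008,-0.02,0],0],[[0.008,-0.02,0],0],[[0.008,-0.02,0],0],[[0.008,-0.02,-0.01],0],[[0.008,-0.021,-0.015],0],[[0,0,-0.01],0],[[0,0,0],0],[[0,0,0],0],[[0,0,0],0],[[0,0,0],0]], "hand": -1, "newtons": 30}}

```text
time_s: 44.65
tool_pos: [0.563, -0.089, 0.1156]
ee_rot: [0.0, 1.0, -0.028, 0.001]
contact_force: [-0.5, 0.0, 0.5]
finger_gap: -0.0
```

Run:
```python
from h import *
st=take('wrist','w27');take('side','d27');show(st)
V('d27').crop(230,140,390,260,'d27c')
```

```text
44.65 [ 0.563  -0.089   0.1156] axis [-160.8   78.1  137.2] F [-0.5  0.   0.5] M [-0.01  0.05 -0.02] gap -0.0
```

View pics/w27.png

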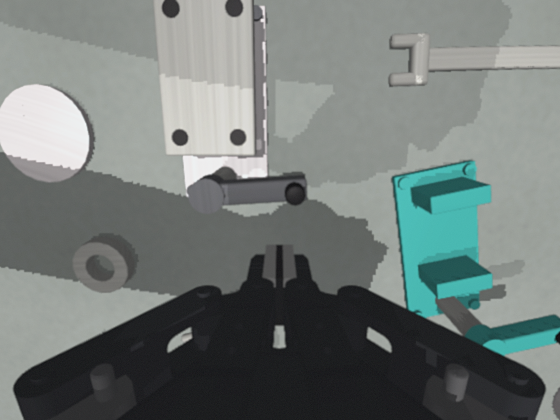

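View pics/d27c.png

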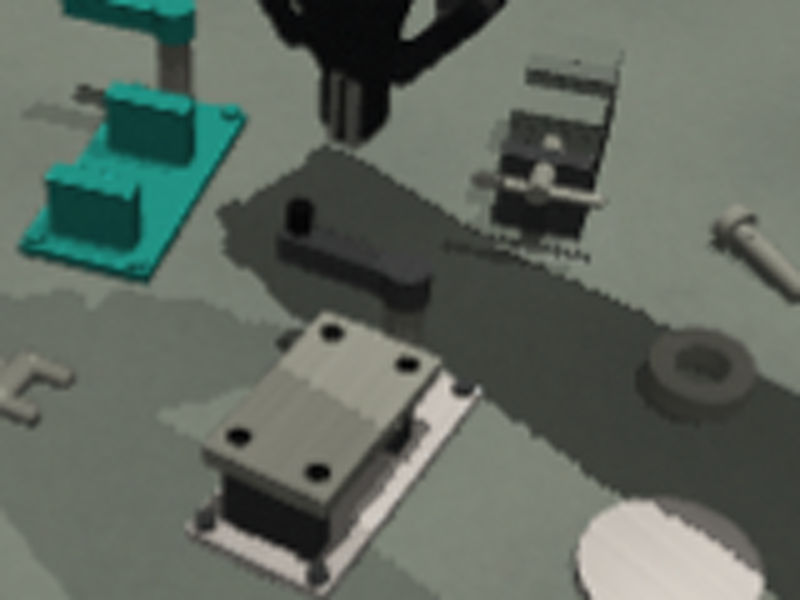

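{"method": "servo_tool", "body": {"commands": [[[0,-0.001,-0.015],0],[[0,0,-0.015],0],[[0,0,-0.01],0],[[0,0,-0.0035],0],[[0.0024,0.005,0],0],[[0.0024,0.005,0],0],[[0.0023,0.0088,0],0],[[0.0008,0.009,0],0],[[-0.0008,0.009,0],0],[[0,0,0],0]]}}

```text
time_s: 45.75
tool_pos: [0.5701, -0.052, 0.0716]
ee_rot: [-0.001, 1.0, -0.027, 0.001]
contact_force: [0.5, 0.9, 0.4]
finger_gap: -0.0002
```

Run:
```python
from h import *
st=take('side','d28');show(st)
V('d28').crop(230,140,390,260,'d28c')
```

```text
45.75 [ 0.5701 -0.052   0.0716] axis [-195.5   92.9   93.2] F [0.5 0.9 0.4] M [0.04 0.02 0.03] gap -0.0002
```

View pics/d28c.png

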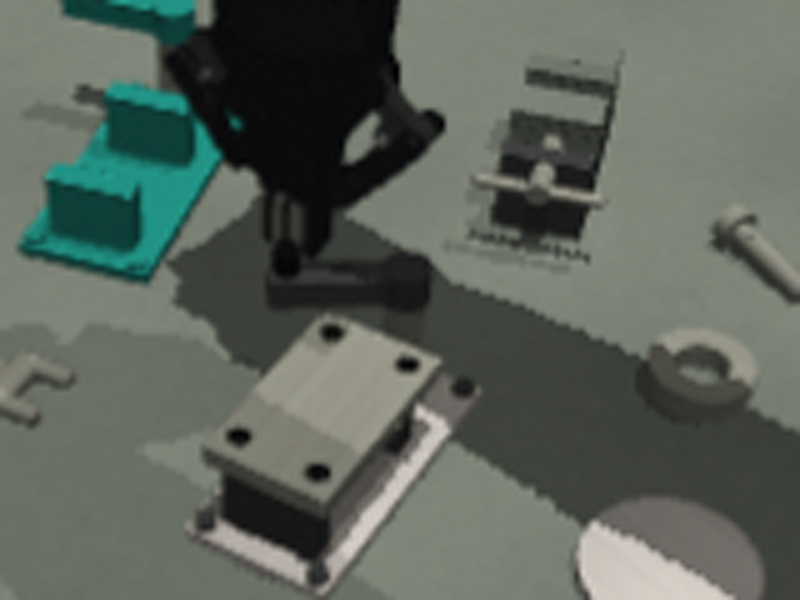

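The arm is swinging: the fingers are behind it near the knob at crop (290,250). I'll continue the arc to the stop.

{"method": "servo_tool", "body": {"commands": [[[-0.0023,0.0088,0],0],[[-0.0039,0.0082,0],0],[[-0.0026,0.0037,0],0],[[-0.0026,0.0037,0],0],[[-0.0032,0.0032,0],0],[[-0.0032,0.0032,0],0],[[-0.0037,0.0026,0],0],[[-0.0037,0.0026,0],0],[[-0.0024,0.0013,0],0],[[-0.0024,0.0012,0],0]]}}

```text
time_s: 46.8
tool_pos: [0.5394, -0.0199, 0.0715]
ee_rot: [0.005, 1.0, -0.03, 0.0]
contact_force: [-0.9, -14.0, 2.6]
finger_gap: -0.0002
```

Run:
```python
from h import *
st=take('side','d29');show(st);print(st['tool_pos']-np.array([.5188,-.0612,0]))
V('d29').crop(230,140,390,260,'d29c')
```

```text
46.8 [ 0.5394 -0.0199  0.0715] axis [-233.4   69.7   93.1] F [ -0.9 -14.    2.6] M [-2.76  0.1   0.19] gap -0.0002
[0.02063191 0.04127952 0.07147255]
```

View pics/d29c.png

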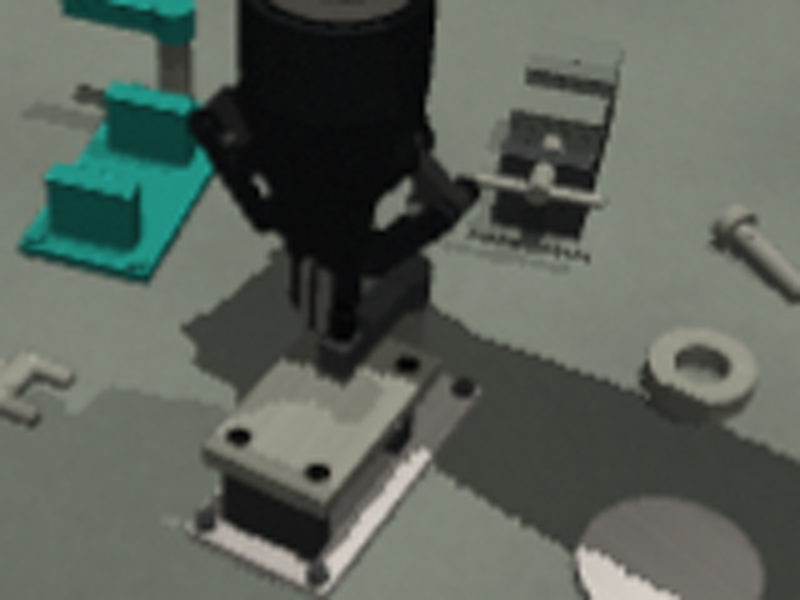

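{"method": "servo_tool", "body": {"commands": [[[0.001,-0.004,0],0],[[0,-0.004,0],0],[[0,-0.003,0],0],[[-0.002,0,0],0],[[-0.002,0,0],0],[[-0.002,0,0],0],[[-0.002,0,0],0],[[-0.002,0,0],0],[[0,0,0],0],[[0,0,0],0]]}}

```text
time_s: 47.85
tool_pos: [0.5348, -0.0264, 0.0716]
ee_rot: [-0.0, 1.0, -0.028, 0.005]
contact_force: [11.0, 0.9, -2.8]
finger_gap: 0.0002
```

Run:
```python
from h import *
st=take('side','d30');take('scene','s30');show(st);print(st['tool_pos']-np.array([.5188,-.0612,0]))
V('d30').crop(250,150,350,230,'d30c');V('s30').crop(220,140,320,220,'s30c')
```

```text
47.85 [ 0.5348 -0.0264  0.0716] axis [-228.    63.9   93.2] F [11.   0.9 -2.8] M [ 0.29 -2.17  0.05] gap 0.0002
[0.01602143 0.03481026 0.07164933]
```

View pics/d30c.png

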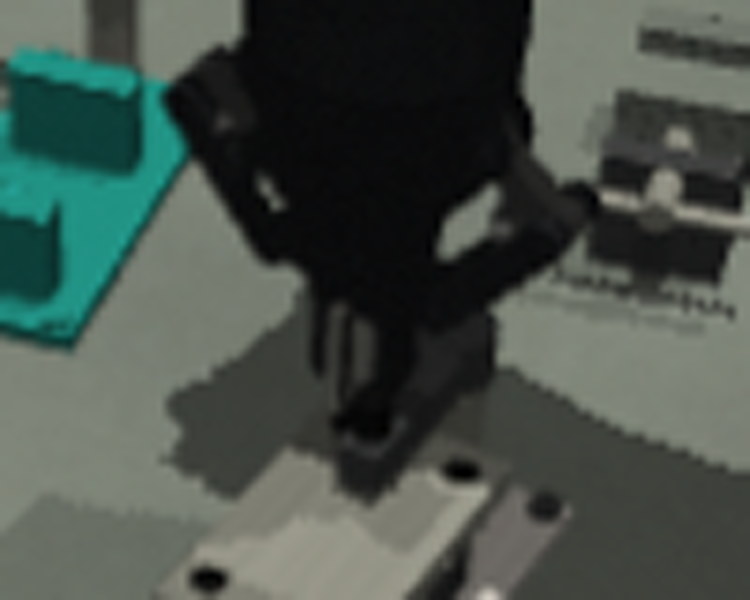

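View pics/s30c.png

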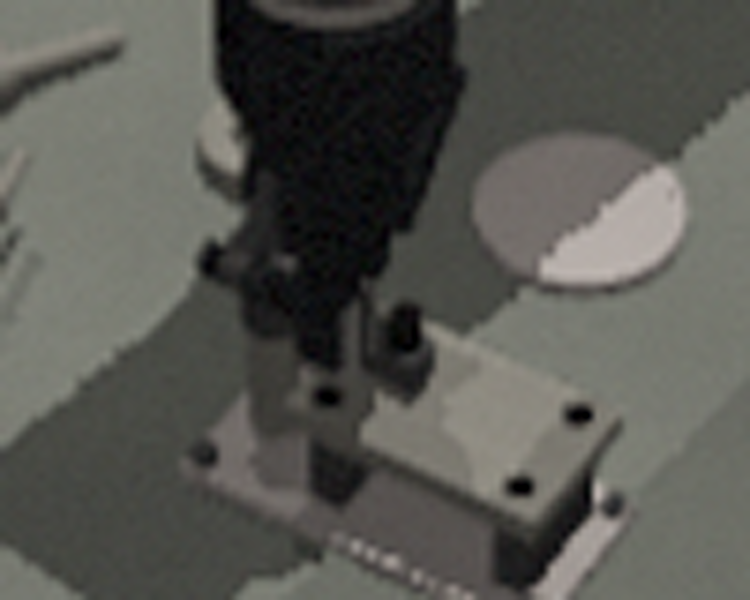

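An 11 N push in -x suggests the arm is against its stop. I'll back off, rise and check.

{"method": "servo_tool", "body": {"commands": [[[0.006,-0.001,0],0],[[0.008,0,0],0],[[0.008,0,0],0],[[0,0,0.025],0],[[0,0,0.035],0],[[0,0,0.035],0],[[0,-0.03,0.01],0],[[0,-0.03,0],0],[[0,0,0],0],[[0,0,0],0]]}}

```text
time_s: 48.95
tool_pos: [0.5512, -0.0877, 0.1745]
ee_rot: [-0.0, 1.0, -0.029, -0.002]
contact_force: [0.4, 0.4, 0.4]
finger_gap: -0.0001
```

Run:
```python
from h import *
st=take('wrist','w31');take('side','d31');take('scene','s31');show(st)
V('w31').crop(160,80,400,260,'w31c')
for t in ('w31','d31','s31'):
    Q=V(t).cloud().reshape(-1,3)
    kn=Q[(Q[:,2]>.088)&(Q[:,2]<.097)&(np.hypot(Q[:,0]-.521,Q[:,1]+.007)<.035)];print(t,'knob',np.median(kn,0).round(4) if len(kn)>3 else None,len(kn))
    k=(Q[:,2]>.072)&(Q[:,2]<.081)&(np.hypot(Q[:,0]-.5188,Q[:,1]+.03)<.05);B=Q[k];print(' arm',cv2.minAreaRect((B[:,:2]*1000).astype(np.float32)) if len(B)>10 else None,len(B))
    k=(Q[:,2]>.052)&(Q[:,2]<.0615)&(np.hypot(Q[:,0]-.5225,Q[:,1]-.012)<.063)&(Q[:,1]>.02);B=Q[k];print(' plate z',np.median(B[:,2]),np.linalg.lstsq(np.c_[B[:,:2],np.ones(len(B))],B[:,2],rcond=None)[0][:2].round(3))
```

```text
48.95 [ 0.5512 -0.0877  0.1745] axis [-164.6   66.8  196.1] F [0.4 0.4 0.4] M [-0.01  0.02 -0.07] gap -0.0001
w31 knob [ 0.5386 -0.0106  0.0925] 225
 arm ((529.3347778320312, -37.77021789550781), (73.29336547851562, 21.106666564941406), 65.2097396850586) 1617
 plate z 0.05664364760545637 [ 0.    -0.001]
d31 knob [ 0.5392 -0.0074  0.0916] 22
 arm ((528.2677612304688, -35.368919372558594), (72.3664779663086, 21.36203384399414), 72.52130889892578) 188
 plate z 0.05592305295350075 [ 0.002 -0.016]
s31 knob [ 0.542  -0.0096  0.0937] 17
 arm ((531.6243896484375, -38.15924072265625), (74.69286346435547, 20.614906311035156), 66.89180755615234) 125
 plate z 0.05757515382981543 [-0.007 -0.014]
```

View pics/w31.png

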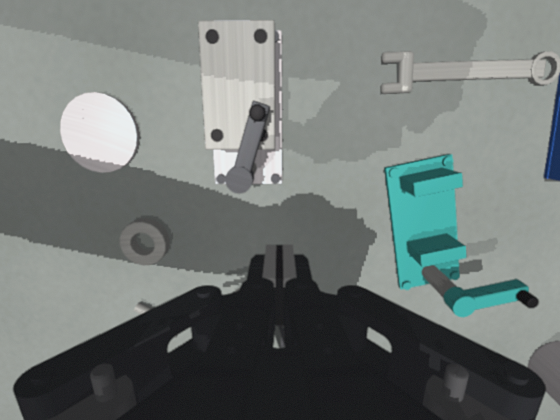

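Run:
```python
from h import *
hub=np.array([518.8,-61.2])
for t in ('d29','d30','s30','d31','s31','w31'):
    Q=V(t).cloud().reshape(-1,3)
    kn=Q[(Q[:,2]>.0885)&(Q[:,2]<.096)&(np.hypot(Q[:,0]-.521,Q[:,1]+.007)<.04)]
    print(t,len(kn)); 
    if len(kn): print(np.c_[kn][:,:3][::max(1,len(kn)//6)].round(4).tolist())
V('s31').crop(220,150,320,230,'s31c')
```

```text
d29 54
[[0.5531, -0.0126, 0.0951], [0.5416, -0.0089, 0.0944], [0.5362, -0.0076, 0.0949], [0.5369, -0.0092, 0.0906], [0.5261, -0.0113, 0.0908], [0.5228, -0.0047, 0.0918]]
d30 61
[[0.5494, -0.0192, 0.0944], [0.5415, -0.0181, 0.0902], [0.5321, -0.0134, 0.0951], [0.5305, -0.0152, 0.0916], [0.528, -0.0102, 0.0909], [0.5225, -0.0039, 0.0926], [0.5189, -0.0017, 0.0903]]
s30 37
[[0.5239, -0.0118, 0.095], [0.5257, -0.0079, 0.095], [0.5237, -0.0033, 0.0919], [0.5291, -0.006, 0.0919], [0.5421, -0.0187, 0.0936], [0.546, -0.0222, 0.0918], [0.5451, -0.0199, 0.0886]]
d31 20
[[0.5443, -0.0097, 0.0926], [0.5384, -0.0118, 0.0935], [0.5408, -0.0074, 0.0931], [0.5351, -0.0101, 0.0935], [0.5394, -0.0048, 0.0929], [0.5353, -0.0108, 0.0901], [0.5379, -0.0067, 0.0892]]
s31 17
[[0.5409, -0.0165, 0.0937], [0.539, -0.0119, 0.0943], [0.542, -0.0159, 0.0914], [0.543, -0.0096, 0.0955], [0.5399, -0.0057, 0.0947], [0.546, -0.0108, 0.0941], [0.5399, -0.0085, 0.0896], [0.5456, -0.0139, 0.0885], [0.5466, -0.0048, 0.0905]]
w31 225
[[0.5374, -0.0049, 0.0917], [0.5429, -0.0073, 0.0914], [0.5372, -0.009, 0.0929], [0.5393, -0.0106, 0.0936], [0.542, -0.0121, 0.093], [0.5361, -0.0138, 0.0926], [0.5387, -0.016, 0.0917]]
```

View pics/s31c.png

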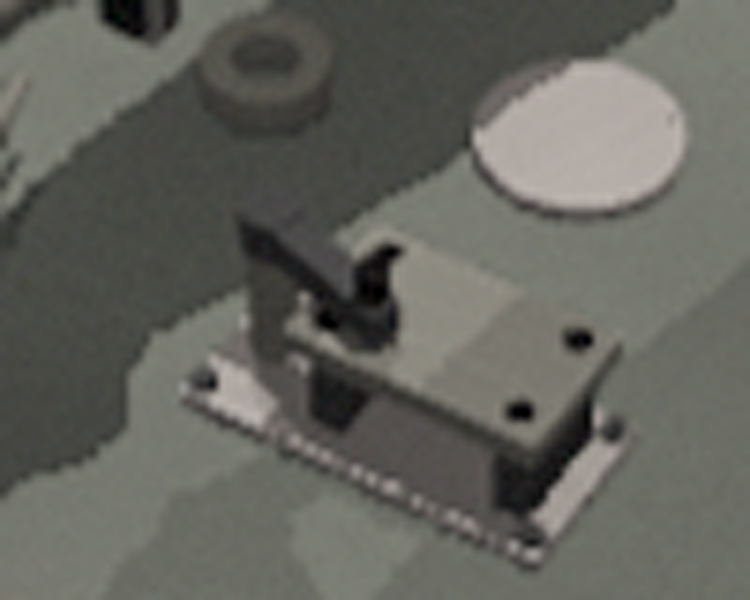

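In s30 the arm was at its stop (knob at (0.5225, -0.004)), but it has come back to about 1.25 rad. It probably sprang off the stop when I backed away fast from 11 N. I'll push it again gently, with little load, and ease off slowly.

{"method": "servo_tool", "body": {"commands": [[[0.0036,0.03,0],0],[[0.004,0.03,0],0],[[0,0.0005,-0.03],0],[[0,0,-0.03],0],[[0,0,-0.025],0],[[0,0,-0.012],0],[[0,0,-0.006],0],[[0,0,0],0],[[0,0,0],0],[[0,0,0],0]]}}

```text
time_s: 50.1
tool_pos: [0.5616, -0.0271, 0.0749]
ee_rot: [0.0, 1.0, -0.028, 0.002]
contact_force: [0.3, 0.1, -0.3]
finger_gap: 0.0
```

{"method": "servo_tool", "body": {"commands": [[[-0.003,0,0],0],[[-0.003,0,0],0],[[-0.003,0,0],0],[[-0.002,0,0],0],[[-0.002,0,0],0],[[-0.002,0,0],0],[[-0.002,0,0],0],[[-0.0015,0,0],0],[[-0.001,0,0],0],[[0,0,0],0]]}}

```text
time_s: 51.1
tool_pos: [0.5406, -0.0268, 0.073]
ee_rot: [0.0, 1.0, -0.028, -0.0]
contact_force: [1.0, -0.5, 0.9]
finger_gap: 0.0002
```

Run:
```python
from h import *
st=take('scene','s32');show(st);print(st['tool_pos']-np.array([.5188,-.0612,0]))
Q=V('s32').cloud().reshape(-1,3)
V('s32').crop(220,150,320,230,'s32c')
```

```text
51.1 [ 0.5406 -0.0268  0.073 ] axis [-226.4   69.4   94.6] F [ 1.  -0.5  0.9] M [ 0.16 -0.26 -0.01] gap 0.0002
[0.02176975 0.03440173 0.07304438]
```

View pics/s32c.png

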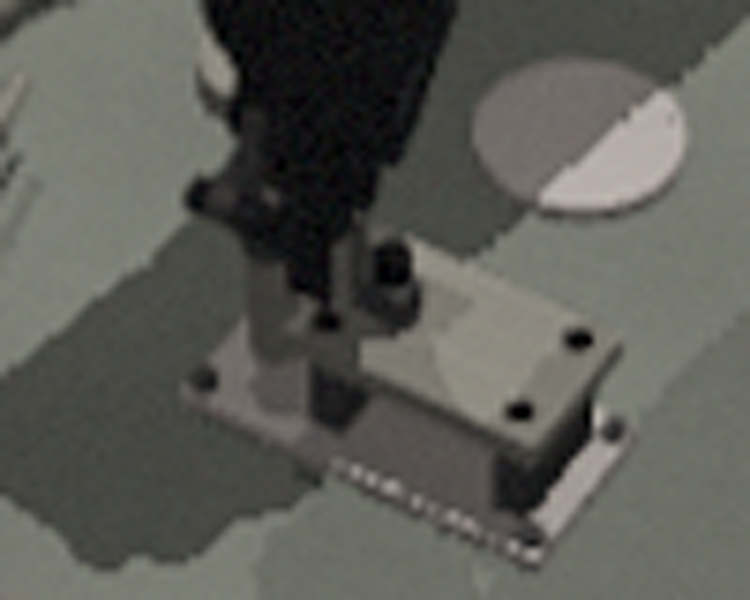

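{"method": "servo_tool", "body": {"commands": [[[-0.001,0,0],0],[[-0.001,0,0],0],[[-0.001,0,0],0],[[-0.001,0,0],0],[[-0.0005,0,0],0],[[0,0,0],0],[[0,0,0],0],[[0,0,0],0],[[0,0,0],0],[[0,0,0],0]]}}

```text
time_s: 52.15
tool_pos: [0.5361, -0.0269, 0.073]
ee_rot: [0.0, 1.0, -0.028, -0.0]
contact_force: [0.8, 0.4, -0.4]
finger_gap: 0.0002
```

Run:
```python
from h import *
st=take('scene','s33');show(st);print(st['tool_pos']-np.array([.5188,-.0612,0]))
V('s33').crop(220,150,320,230,'s33c')
```

```text
52.15 [ 0.5361 -0.0269  0.073 ] axis [-227.2   65.    94.6] F [ 0.8  0.4 -0.4] M [ 0.06 -0.13 -0.02] gap 0.0002
[0.01730885 0.03427035 0.07298853]
```

View pics/s33c.png

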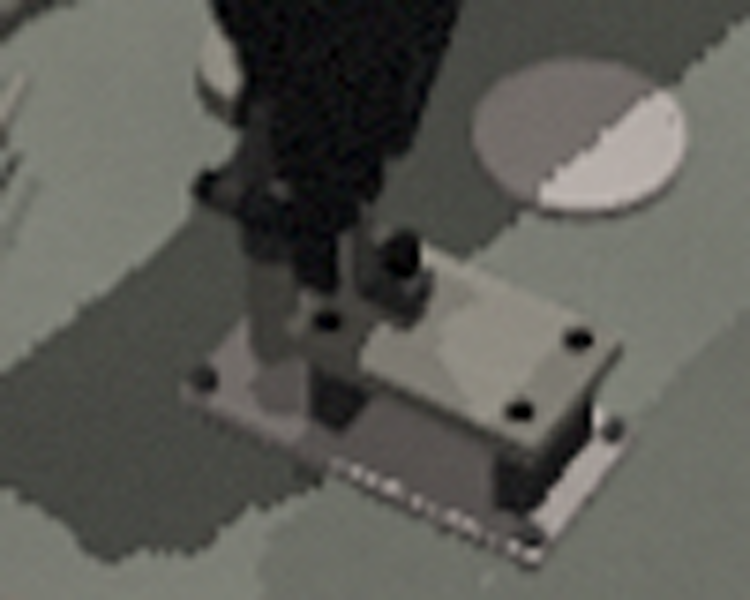

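The knob is back at crop (405,255), the stop position, with under 1 N of load. Easing off slowly.

{"method": "servo_tool", "body": {"commands": [[[0.0003,0,0],0],[[0.0003,0,0],0],[[0.0005,0,0],0],[[0.0005,0,0],0],[[0.0007,0,0],0],[[0.001,0,0],0],[[0.0015,0,0],0],[[0.002,0,0],0],[[0.003,0,0],0],[[0.003,0,0],0]]}}

```text
time_s: 53.2
tool_pos: [0.5494, -0.0268, 0.0731]
ee_rot: [0.0, 1.0, -0.028, 0.0]
contact_force: [0.3, -0.5, 0.9]
finger_gap: 0.0
```

Run:
```python
from h import *
st=take('scene','s34');show(st)
V('s34').crop(220,150,320,230,'s34c')
```

```text
53.2 [ 0.5494 -0.0268  0.0731] axis [-224.5   78.1   94.7] F [ 0.3 -0.5  0.9] M [ 0.02 -0.01  0.  ] gap 0.0
```

View pics/s34c.png

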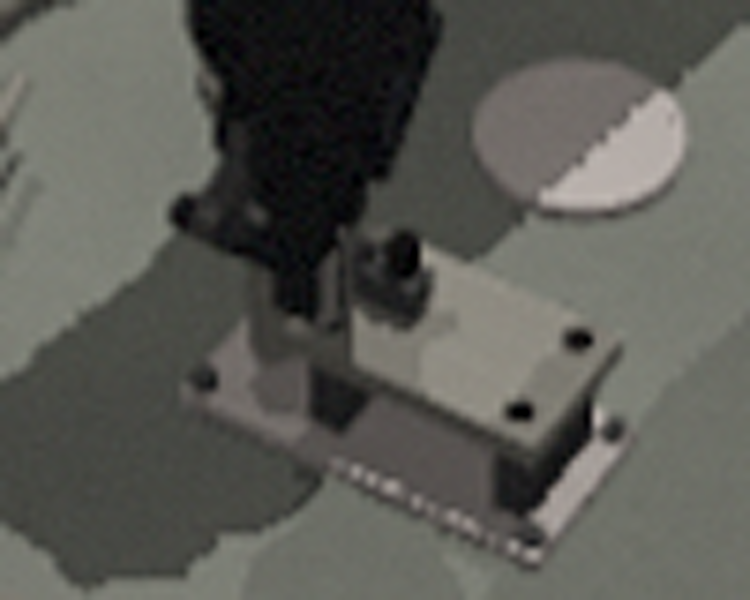

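The arm stayed put. I'll withdraw fully and check everything.

{"method": "servo_tool", "body": {"commands": [[[0.004,0,0],0],[[0.005,0,0],0],[[0.004,0,0],0],[[0,0,0.02],0],[[0,0,0.035],0],[[0,0,0.035],0],[[0,-0.03,0.01],0],[[0,-0.03,0],0],[[0,0,0],0],[[0,0,0],0]]}}

```text
time_s: 54.25
tool_pos: [0.5622, -0.0872, 0.1729]
ee_rot: [-0.0, 1.0, -0.029, -0.0]
contact_force: [-0.0, -0.0, -0.3]
finger_gap: 0.0003
```

Run:
```python
from h import *
st=take('wrist','w35');take('side','d35');take('scene','s35');show(st)
for t in ('w35','d35','s35'):
    Q=V(t).cloud().reshape(-1,3)
    kn=Q[(Q[:,2]>.0885)&(Q[:,2]<.097)&(np.hypot(Q[:,0]-.521,Q[:,1]+.007)<.035)];print(t,'knob',np.median(kn,0).round(4) if len(kn)>3 else None,len(kn))
    k=(Q[:,2]>.052)&(Q[:,2]<.0615)&(np.hypot(Q[:,0]-.5225,Q[:,1]-.012)<.063);B=Q[k];print(' plate z',np.median(B[:,2]),np.linalg.lstsq(np.c_[B[:,:2],np.ones(len(B))],B[:,2],rcond=None)[0][:2].round(3))
V('w35').crop(160,0,360,220,'w35c')
# bystanders: difference
a,b=V('scene0').z,V('s35').z
va,vb=V('scene0'),V('s35')
v,w_=va.dep,vb.dep
for n,p in dict(disc=(297,168),tin=(294,270)).items(): print(n,va.dep(*p).round(3),vb.dep(*p).round(3))
```

```text
54.25 [ 0.5622 -0.0872  0.1729] axis [-162.8   77.6  194.5] F [-0.  -0.  -0.3] M [-0.05  0.02 -0.07] gap 0.0003
w35 knob [ 0.5231 -0.007   0.0924] 230
 plate z 0.05668772133088257 [-0.002 -0.001]
d35 knob [ 0.524  -0.0038  0.0919] 19
 plate z 0.05606674204806383 [ 0.005 -0.005]
s35 knob [ 0.5263 -0.0074  0.0925] 18
 plate z 0.05761625997291847 [-0.005 -0.005]
disc [ 0.379 -0.012  0.013] [ 0.377 -0.013  0.011]
tin [0.701 0.144 0.038] [0.701 0.144 0.039]
```

View pics/w35c.png

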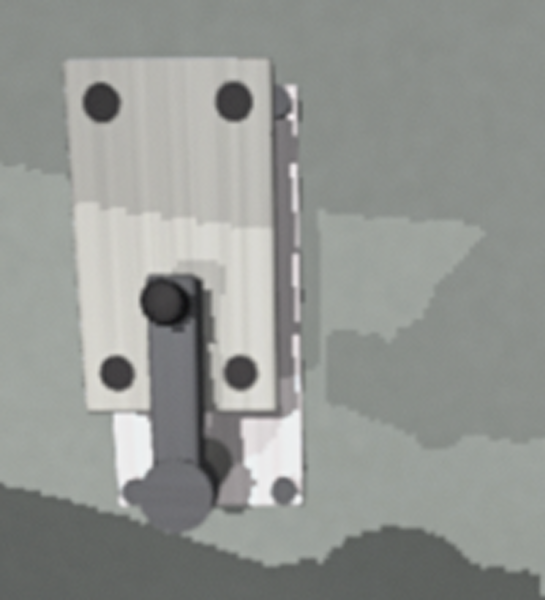

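View pics/s35.png

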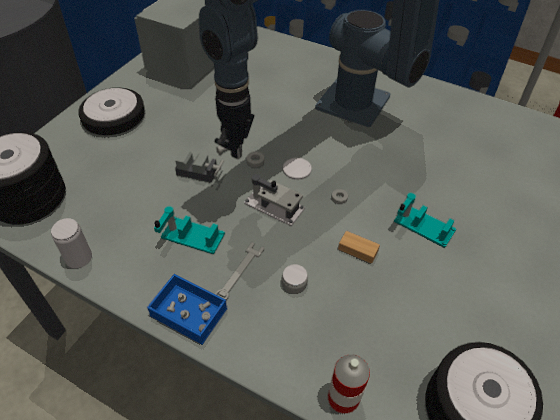

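Run:
```python
from h import *
w=V('w35');k=1/2.727
P=np.array([w.at(160+a*k,b*k,.057)[:2]*1000 for a,b in [(65,60),(272,58),(88,411),(279,411)]])
t=(P[0]+P[1])/2;b=(P[2]+P[3])/2;d=t-b;print('plate',P.mean(0).round(1),np.linalg.norm(d).round(1),np.degrees(np.arctan2(d[1],d[0])).round(2))
finish_job()
```

```text
plate [522.6  10.9] 98.8 86.88
the job is handed in; nothing more can be done
```

The castor plate is lying boss down across both fixture bars, let go, and the clamp arm is swung over it to its stop. I handed the job in at about 54 s; no verdict was reported.

**How it was turned:** The tool could only shift and turn about the vertical. I turned the plate in the lightly closed pads by pressing its ends against the vise jaw and the wooden block. I also stood it in the vise slot for one regrip, and rested it boss down on the block for another. Then I gripped it at its middle and set it on the bars with about 6 N of contact.

**Last checks:**

| Check | Measured | Expected or limit |
|---|---|---|
| Plate centre (mm) | (522.6, 10.9) | nest about (522.6, 11), 10 mm allowed |
| Plate's length direction | 86.9° | fixture 87.0° |
| Upper face height | about 57 mm, level | 57 mm |
| Clamp angle, from the knob's position | about 1.54 rad | above 1.40 rad |

- **Robot:** it was clear of everything at hand-in, with no force on the tool.
- **Bystanders:** the last picture shows none of them visibly moved. I only measured the disc and the tin, which were within about 3 mm of where they started.

**What went wrong or disagreed:**
- **Plate swing:** my first idea, letting the plate swing down in the grip by its own weight, did not work.
- **Slips:** a first try in the vise slot slid out, and the plate slipped about 13 mm in the pads once.
- **Clamp:** it came back to about 1.25 rad after the first push, so I pushed it again gently and eased off slowly.
- **Cameras:** their estimates of positions differ by 2–4 mm.

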